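# Seat a vial carrier in the imaging corner and hold it

### The arm

A 6-joint arm with a two-finger parallel gripper is mounted at the origin on the work surface. World frame = base frame: x ahead of the robot, y to its left, z up, the work surface at z = 0. Lengths are in m, angles in rad, forces in N, time in s.
With the tool pointing down it reaches from about 0.225 to 0.875 m from the base axis. Payload 3.4 kg.
Tool frame: the origin (TCP) lies midway between the tips of the shut fingers; the grasp point (between the pads) lies 19 mm behind it; z points along the fingers, y is the direction in which the jaws open and shut (so a half turn about z gives the same grasp; the last joint's range is limited). The gripper opens to 85 mm and grips with 20 to 120 N. Pads are 22 mm wide; open, the fingers measure 114 mm over their backs; the gripper's body (76 mm by 85 mm) begins 54 mm behind the grasp point. The pads swing forward as they close: fully open they stand 13 mm farther back than shut.
Start: joints at [1.162, 0.276, 1.505, -0, 1.361, -0.121], TCP at [0.163, 0.551, 0.231] pointing down, gripper open.
Joint ranges: [-2.89, 2.89], [-0.75, 2.08], [0.22, 2.7], [-1.18, 4.32], [0.11, 2.71], [-2.7, 2.7]. Speed limits (rad/s): [2.57, 2.57, 3.14, 3.14, 3.14, 3.14].

### API

Orientations are given as a unit quaternion [x, y, z, w].
In Python, from bench import r gives the robot as it stands. The module is installed in compiled form; this text tells all that it offers.
- The arm moves only by the tool drive_tool, never from a script. Its argument "moves" is a list that holds one entry, the list of rows, each a list of 7 numbers: the shift along the world's x, y, z in cm, then the turn, a rotation vector about the world's x, y, z in degrees, then the opening, from 0 (shut) to 1 (fully open). In form: [[[dx, dy, dz, wx, wy, wz, fingers], ...]]. A call has 1 to 20 rows; each row is the pose to reach, as a shift and turn from the pose commanded when the call began; what a row does not reach only later rows make up. A row lasts 1/12 s, in which the tool goes at most 41.7 mm and 7.16 degrees, less where a joint would pass 70% of its speed; a pose out of reach is approached as far as the arm can. A call with a gripper value outside its range is refused whole. The fingers move at their own pace and stop on an object; "newtons" is the grip in N (left out, the last holds). Time passes only in rows, so rows that repeat a pose let the fingers close. It gives the time, the measured TCP pose, the force and the opening at its end, in the units of the state.
- r.state(): the state, without advancing time (a new reading comes with each control period).
- r.read_camera(name): name is "side" or "top"; returns a dict with "color" (384x512x3 uint8, red, green, blue), "depth" (384x512 float32, m along the optical axis (not along the pixel's ray), 0 where there is no reading), "mtx" (3x3 intrinsics, pixels), "dist" ([k1, k2, p1, p2, k3] as OpenCV has them; the pictures are not rectified), "cam_to_world" (4x4, takes a point from camera to world coordinates). Camera axes: x right, y down, z forward; pixel columns grow to the right and rows downward; lengths in m; the calibration is good to about 2 mm. A picture is of the moment at which its call begins.
- r.hand_in(): hands the job in, once; it reports no verdict.
The state is a dict: "t": time; "joints": joint angles; "joint_velocities": joint speeds; "effort": joint torques, N m; "ee_pos": TCP position; "eef_rot": TCP orientation; "contact_force": force on the tool from outside, world axes, zero at the start; "moment": the same for the moment, N m; "width": opening from 0.0 (shut) to 1.0 (fully open).
Only numpy, scipy, OpenCV 4.12 (cv2) and the standard library are available. Lean on these libraries where they do the work, as an engineer would, in place of code of your own. Each camera call takes 0.05 s, during which the arm holds its last target.

### The job

Swing the clear hood of the imager all the way up, gently onto its stop, and leave it open. Then bring the carrier with the red-capped vial, kept upright, from the tray, set it down softly on the stage and slide it into the corner so that it bears square and snug, without being forced, against both metal fences at once. Finish while still holding and pressing it there for the picture: do not let go, and leave the other carriers and everything else on the bench as they are.

Things in the scene. Friction and masses are not known exactly. Their poses are not given: they have to be found in the camera images.
- hood (a joint): Opening angle of the clear acrylic hood over the stage (200 x 190 mm, 96 mm high, about 0.4 kg): 0 rad fully shut on the stage, 1.75 rad fully open, leaning on its two rubber bumpers. It starts shut or a little ajar. A stiff hinge holds it at any angle; about 5 N at the handle moves it, and it does not fall back when let go.
- hood_hinge (a point): Middle of the hood's hinge axis, on the right of the stage and 22 mm above it. It turns with the hood: its x axis is the hinge axis (same as the imager's x); with the hood shut its y axis points level from hinge to handle and z up. Opening turns the hood about +x: the handle goes up and over to the right.
- hood_handle (a point): Grip point of the blue handle tab that sticks out of the hood's left wall: in the hood_hinge frame it lies 222 mm along y and 50 mm along z. The tab is 14 mm thick along the hinge axis, 24 mm high when shut, and stands out 52 mm from the wall; this point is 32 mm out from the wall. It can be pinched on its two 14 mm sides from above and pivots between the fingers.
- stage_corner (a point): Corner where the inner faces of the two fences meet, at the level of the stage's flat top, 94 mm above the bench. Axes are the imager's: x away from the robot, y left, z up. The free stage reaches 175 mm towards -x and 145 mm towards -y. A round glass window lies 32 mm in from both fences. Stage and fences are polished metal, slippery for the carrier (friction about 0.25).
- far_fence: Aluminium fence across the far side of the stage, its face towards -x is the stop: 10 mm thick, 101 mm long along y, 28 mm high. Origin under its middle, 5 mm behind that face, at stage level. Fixed.
- left_fence: Aluminium fence on the left side of the stage, its face towards -y is the stop: 10 mm thick, 101 mm long along x, 28 mm high. Origin under its middle, 5 mm behind that face, at stage level. Fixed.
- red_vial (a point): The carrier to load: a grey square block 64 x 64 x 30 mm with a vial with a red cap fixed upright in its middle, all one piece, about 0.25 kg. The vial is 31 mm in diameter and stands up 42 mm from the block's top (72 mm over all). This point is on the vial's axis, halfway up its exposed part, 51 mm above the underside; x and y axes square to the block's sides, z up.
- red_carrier: The same piece as red_vial; origin at the centre of its underside. It stands on the tray's 4 mm floor.
- green_vial (a point): Same kind of carrier with a green cap, to be left alone; point 51 mm above its underside.
- yellow_vial (a point): Same kind of carrier with a yellow cap, to be left alone; point 51 mm above its underside.
- tray: Fixed blue sample tray, 330 x 120 mm, floor 4 mm thick, rim 10 mm high; the three carriers stand on it in a row about 100 mm apart, in any order. Origin under its centre, x along its length.
- wash_bottle_mid (a point): White bottle, 66 mm in diameter, 170 mm high, standing; its centre. Leave alone.
- mouse_mid (a point): Grey computer mouse, 104 x 60 x 32 mm; point 12 mm up. Leave alone.
- spare_vial_mid (a point): Loose white-capped vial, 31 mm in diameter, 62 mm high, standing; its centre. Leave alone.
- dish_mid (a point): Shut round dish, 92 mm in diameter, 17 mm high; point 7 mm up. Leave alone.
Not all that is in view belongs to the job. Leave any blue or purple look-alike of the red_carrier alone.

How it is judged:
By the outcome, as a careful person would: the job done as asked, in the order asked, and still so for the second after the job is handed in, while the arm keeps its last pose, push and grip.
It also fails if it takes over 69 s, if anything falls off the work surface, if the arm or the gripper's body presses on something with over 40 N, if the wrist force passes 120 N, or if a joint passes its speed limit or range.

## Working session

There is one attempt and no reset: what is moved stays moved. The work goes in short steps, Python scripts to look and compute and a tool call to move; the robot and the scene stay as the last step left them, time stands still between calls to the robot, and variables do not carry over. Pictures are saved under pics/ and viewed, and the job is handed in when it is done.

Besides the shell and the picture viewer there is one more tool, called after "Call:" by a JSON object that holds its "api" and its "payload". drive_tool: Moves the arm, as the interface text tells. Its arguments: {"type":"object","properties":{"moves":{"type":"array","items":{"type":"array","items":{"type":"array","items":{"type":"number"}}}},"newtons":{"type":"number"}},"required":["moves"]}

```bash
mkdir -p pics; ls
python3 - <<'E'
from bench import r
import cv2,numpy as np
s=r.state();print(s)
for n in ["side","top"]:
    c=r.read_camera(n)
    cv2.imwrite(f"pics/{n}0.png",c["color"][:,:,::-1])
    np.savez(f"pics/{n}0.npz",**c)
    print(n,c["mtx"],c["dist"],c["cam_to_world"])
E
```

```text
pics
{'t': 0.0, 'joints': array([ 1.16199298e+00,  2.76615939e-01,  1.50620335e+00,  3.32610491e-06,
        1.36069935e+00, -1.21023076e-01]), 'joint_velocities': array([ 7.25280318e-05, -1.68586921e-03,  1.90760441e-04,  7.81576699e-04,
       -3.13694126e-05, -1.18763772e-03]), 'effort': array([-5.42216258e-04, -4.16773725e+01, -2.45800531e+01, -1.10262899e-04,
        1.11321532e-02,  8.69108391e-06]), 'ee_pos': array([0.16299074, 0.55082932, 0.2303998 ]), 'eef_rot': array([ 1.43394403e-01,  9.89665154e-01, -9.28973037e-04, -2.53705444e-04]), 'contact_force': array([-0.22951696, -0.20853245,  0.298684  ]), 'moment': array([-0.01730851,  0.00738639,  0.01981273]), 'width': 0.9971496405043379}
side [[483.73906908   0.         248.9237025 ]
 [  0.         483.73906908 184.30458721]
 [  0.           0.           1.        ]] [0.02480118 0.         0.         0.         0.        ] [[ 0.50846838 -0.56607997  0.64885544 -0.40742536]
 [-0.86106978 -0.33047821  0.3864492  -0.57165973]
 [-0.00432857 -0.75520701 -0.65547207  1.02525198]
 [ 0.          0.          0.          1.        ]]
top [[491.15157684   0.         257.10645222]
 [  0.         491.15157684 193.06988928]
 [  0.           0.           1.        ]] [0.00666329 0.         0.         0.         0.        ] [[-1.72976925e-03 -9.95274753e-01  9.70833387e-02  3.43133236e-01]
 [-9.99998504e-01  1.72001265e-03 -1.84187090e-04 -2.98482221e-02]
 [ 1.63321895e-05 -9.70835121e-02 -9.95276239e-01  1.55261521e+00]
 [ 0.00000000e+00  0.00000000e+00  0.00000000e+00  1.00000000e+00]]
```

View pics/side0.png

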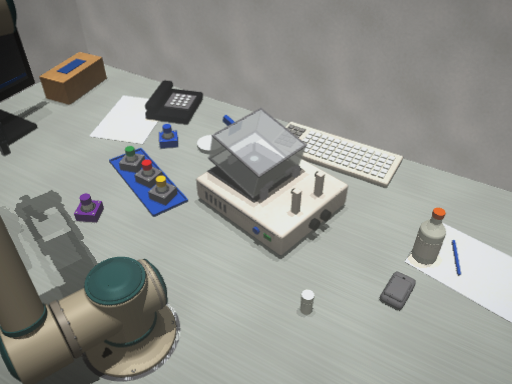

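View pics/top0.png

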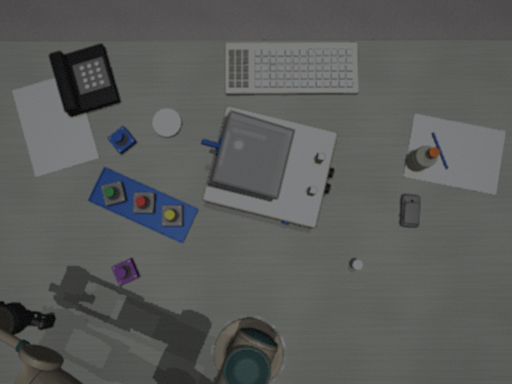

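The red-capped carrier is at side (147,170) and top (143,202). The green (112,192) and yellow (171,214) ones share its tray. Blue (121,139) and purple (124,271) look-alikes stand off the tray. I'll enlarge to confirm.

Run:
```python
import cv2,numpy as np
t=cv2.imread("pics/top0.png");s=cv2.imread("pics/side0.png")
cv2.imwrite("pics/c1.png",cv2.resize(t[95:245,190:345],None,fx=5,fy=4.0*1.0 if 0 else 3.9,interpolation=cv2.INTER_CUBIC) if 0 else cv2.resize(t[95:240,190:345],None,fx=4,fy=4,interpolation=cv2.INTER_CUBIC))
cv2.imwrite("pics/c2.png",cv2.resize(t[160:250,80:205],None,fx=6,fy=6,interpolation=cv2.INTER_CUBIC))
cv2.imwrite("pics/c3.png",cv2.resize(s[100:250,190:355],None,fx=4,fy=4,interpolation=cv2.INTER_CUBIC))
```

```text
(no output)
```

View pics/c1.png

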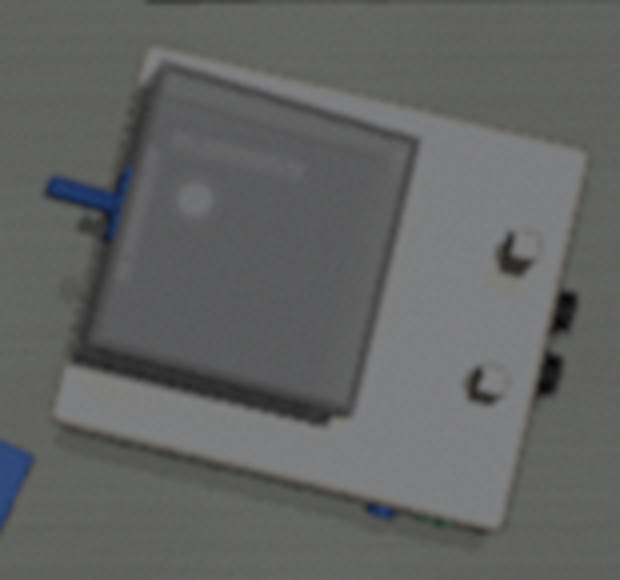

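View pics/c2.png

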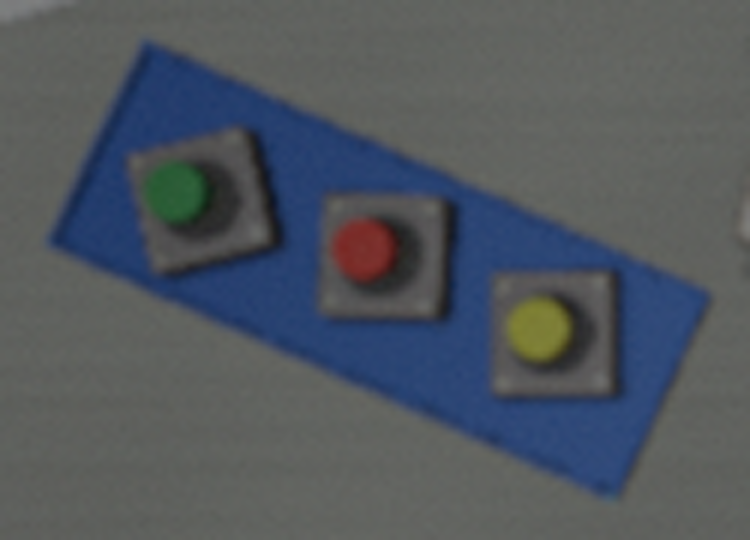

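View pics/c3.png

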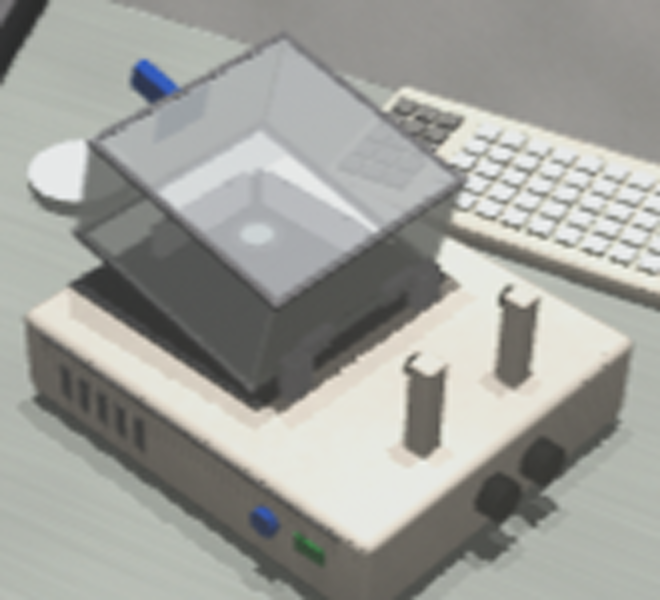

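The red cap sits at crop (365,250), on the middle carrier of the tray. The hood is ajar. Next I'll measure with depth.

```bash
cat > h.py <<'E'
import cv2,numpy as np
def cloud(c):
    d=c["depth"];h,w=d.shape
    u,v=np.meshgrid(np.arange(w),np.arange(h))
    p=cv2.undistortPoints(np.stack([u,v],-1).reshape(-1,1,2).astype(np.float64),c["mtx"],c["dist"]).reshape(h,w,2)
    P=np.concatenate([p*d[...,None],d[...,None]],-1)
    T=c["cam_to_world"]
    return P@T[:3,:3].T+T[:3,3]
def project(c,X):
    T=np.linalg.inv(c["cam_to_world"])
    rv=cv2.Rodrigues(T[:3,:3])[0]
    return cv2.projectPoints(np.asarray(X,float).reshape(-1,1,3),rv,T[:3,3],c["mtx"],c["dist"])[0].reshape(-1,2)
def rayz(c,uv,z):
    p=cv2.undistortPoints(np.array(uv,float).reshape(-1,1,2),c["mtx"],c["dist"]).reshape(-1,2)
    T=c["cam_to_world"];d=np.c_[p,np.ones(len(p))]@T[:3,:3].T;o=T[:3,3]
    return o+d*((z-o[2])/d[:,2])[:,None]
E
python3 - <<'E'
from h import *
for n in["top","side"]:
    c=dict(np.load(f"pics/{n}0.npz"));W=cloud(c);im=c["color"].astype(int)
    hsv=cv2.cvtColor(c["color"],cv2.COLOR_RGB2HSV)
    ok=c["depth"]>0
    r_,g,b=im[...,0],im[...,1],im[...,2]
    blue=(b>r_+50)&(b>g+30)&ok
    nl,lab,st,ce=cv2.connectedComponentsWithStats(blue.astype(np.uint8))
    for i in range(1,nl):
        if st[i,4]>8:
            p=W[lab==i];print(n,"blue",ce[i].round(1),st[i,4],p.min(0).round(3),p.max(0).round(3),np.median(p,0).round(3))
    red=(r_>g+50)&(r_>b+50)&ok
    nl,lab,st,ce=cv2.connectedComponentsWithStats(red.astype(np.uint8))
    for i in range(1,nl):
        if st[i,4]>8:
            p=W[lab==i];print(n,"red",ce[i].round(1),st[i,4],p.min(0).round(3),p.max(0).round(3),p.mean(0).round(4))
    # imager region map heights
    m=ok&(W[...,0]>0.25)&(W[...,0]<0.7)&(W[...,1]>-0.25)&(W[...,1]<0.15)&(W[...,2]>0.03)
    z=W[...,2][m];hh,e=np.histogram(z,np.arange(0.03,0.3,0.005));print(n,[(round(a,3),k) for a,k in zip(e,hh) if k>5])
    # depth view
    v=np.clip(W[...,2]/0.25,0,1)*255;v[~ok]=0
    cv2.imwrite(f"pics/h_{n}.png",cv2.resize(cv2.applyColorMap(v.astype(np.uint8),cv2.COLORMAP_JET)[90:250,150:360],None,fx=3.6,fy=3.6,interpolation=cv2.INTER_NEAREST))
E
```

```text
top blue [120.5 138.9] 249 [ 0.626  0.363 -0.001] [0.699 0.436 0.08 ] [0.661 0.396 0.032]
top blue [435.6 140.4] 17 [ 0.64  -0.607  0.003] [ 0.681 -0.59   0.014] [ 0.662 -0.601  0.01 ]
top blue [211.9 143.2] 76 [0.596 0.069 0.207] [0.626 0.117 0.235] [0.61  0.093 0.227]
top blue [443.3 159.5] 20 [ 0.576 -0.631  0.005] [ 0.624 -0.614  0.013] [ 0.6   -0.621  0.009]
top blue [143.2 205.2] 2264 [ 0.344  0.159 -0.008] [0.575 0.5   0.02 ] [0.454 0.332 0.004]
top red [434.7 151.5] 42 [ 0.586 -0.546  0.166] [ 0.607 -0.525  0.174] [ 0.5962 -0.5362  0.17  ]
top red [140.3 201.1] 74 [0.451 0.307 0.07 ] [0.476 0.336 0.085] [0.4636 0.3221 0.076 ]
top [(np.float64(0.035), np.int64(13)), (np.float64(0.045), np.int64(13)), (np.float64(0.05), np.int64(9)), (np.float64(0.055), np.int64(18)), (np.float64(0.06), np.int64(41)), (np.float64(0.065), np.int64(21)), (np.float64(0.07), np.int64(10)), (np.float64(0.075), np.int64(25)), (np.float64(0.08), np.int64(457)), (np.float64(0.085), np.int64(2392)), (np.float64(0.09), np.int64(2119)), (np.float64(0.095), np.int64(275)), (np.float64(0.1), np.int64(14)), 
[... 2680 characters left out ...]
at64(0.14), np.int64(136)), (np.float64(0.145), np.int64(122)), (np.float64(0.15), np.int64(133)), (np.float64(0.155), np.int64(123)), (np.float64(0.16), np.int64(169)), (np.float64(0.165), np.int64(157)), (np.float64(0.17), np.int64(118)), (np.float64(0.175), np.int64(104)), (np.float64(0.18), np.int64(107)), (np.float64(0.185), np.int64(129)), (np.float64(0.19), np.int64(407)), (np.float64(0.195), np.int64(448)), (np.float64(0.2), np.int64(442)), (np.float64(0.205), np.int64(415)), (np.float64(0.21), np.int64(400)), (np.float64(0.215), np.int64(393)), (np.float64(0.22), np.int64(400)), (np.float64(0.225), np.int64(387)), (np.float64(0.23), np.int64(299)), (np.float64(0.235), np.int64(76))]
```

```bash
python3 -c "
import cv2,numpy as np
a=cv2.imread('pics/h_top.png');b=cv2.imread('pics/h_side.png')
cv2.imwrite('pics/hh.png',cv2.resize(np.vstack([a,b]),(394*1,600)))"
```

```text
(no output)
```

View pics/hh.png

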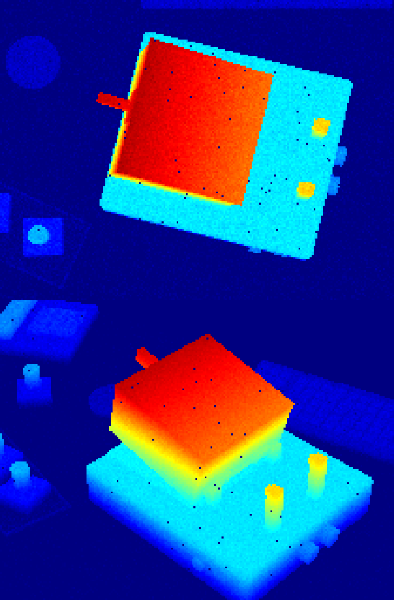

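Run:
```python
from h import *
def fitp(p):
    for _ in range(8):
        m=p.mean(0);n=np.linalg.svd(p-m,full_matrices=False)[2][2]
        d=(p-m)@n;p=p[abs(d)<max(0.004,2.0*d.std())] if _<6 else p
    n*=np.sign(n[2]);return n,m,len(p),d.std()
for n_ in["top","side"]:
    c=dict(np.load(f"pics/{n_}0.npz"));W=cloud(c);ok=c["depth"]>0
    m=ok&(W[...,0]>0.4)&(W[...,0]<0.68)&(W[...,1]>-0.25)&(W[...,1]<0.065)&(W[...,2]>0.195)
    p=W[m];n,mm,k,sd=fitp(p);print(n_,n,mm,k,sd)
    # body top plane
    b=W[ok&(W[...,0]>0.3)&(W[...,0]<0.7)&(W[...,1]>-0.25)&(W[...,1]<-0.1)&(abs(W[...,2]-0.087)<0.012)];print(" body z",fitp(b))
    th=np.arccos(n[2]); hx=np.array([n[0],n[1],0]) # n leans toward -y_imager  (opening about +x: normal z-> -y)
    yd=-hx/np.linalg.norm(hx); xd=np.cross(yd,[0,0,1]); yaw=np.arctan2(xd[1],xd[0])
    print(" th",th,"deg",np.degrees(th),"xdir",xd,"yaw deg",np.degrees(yaw))
    # hood points on plane, extents
    q=p[abs((p-mm)@n)<0.006]
    yh=yd*np.cos(th)+np.array([0,0,1])*np.sin(th)
    a=(q-mm)@xd;bb=(q-mm)@yh
    print(" ext x",np.percentile(a,[0,1,99,100]),"y",np.percentile(bb,[0,1,99,100]))
    # minAreaRect
    rect=cv2.minAreaRect(np.c_[a,bb].astype(np.float32)*1000);print(" rect",rect)
    # imager body footprint rect
    bt=W[ok&(W[...,0]>0.25)&(W[...,0]<0.75)&(W[...,1]>-0.3)&(W[...,1]<0.15)&(W[...,2]>0.075)&(W[...,2]<0.098)]
    print(" bodyrect",cv2.minAreaRect(bt[:,:2].astype(np.float32)*1000))
    # hinge: point z=.116 
    # mm = H + s*yh + 0.074 n + a*xd ; z: mm_z=.116+s sin th+.074 cos th
    s=(mm[2]-.116-.074*np.cos(th))/np.sin(th)
    H=mm-s*yh-.074*n;print(" s",s,"H at x=mean",H)
```

```text
top [-0.05442112 -0.22592657  0.97262301] [ 0.5801494  -0.01974533  0.21502187] 3696 0.0020426979570580873
 body z (array([-5.82337430e-04, -4.56002068e-03,  9.99989433e-01]), array([ 0.54155016, -0.17359465,  0.08970311]), 3324, np.float64(0.00242898040924248))
 th 0.2345328297745188 deg 13.437741303340099 xdir [ 0.97219289 -0.23418151  0.        ] yaw deg -13.543380697126699
 ext x [-0.10133946 -0.09837046  0.09778593  0.10198348] y [-0.0987156  -0.09091206  0.0887295   0.09297865]
 rect ((0.8112945556640625, -2.40484619140625), (191.73851013183594, 202.74339294433594), 89.47920989990234)
 bodyrect ((567.2205810546875, -73.55062866210938), (357.43450927734375, 302.2767333984375), 76.05194091796875)
 s 0.1163902474890359 H at x=mean [ 0.55766631 -0.11308272  0.116     ]
side [-0.05604419 -0.22493431  0.97276082] [ 0.57594282 -0.0166504   0.21313034] 2600 0.0017608910311117856
 body z (array([-6.09620879e-04, -3.15506245e-03,  9.99994837e-01]), array([ 0.53002067, -0.16867382,  0.08828227]), 2693, np.float64(0.0017592501244318049))
 th 0.23393910783201272 deg 13.40372354183019 xdir [ 0.97033443 -0.24176661  0.        ] yaw deg -13.990830821982195
 ext x [-0.10023022 -0.0973734   0.10039723  0.10734196] y [-0.09782438 -0.08237696  0.08873588  0.09443704]
 rect ((0.8113555908203125, -2.9173583984375), (208.3178253173828, 187.1315460205078), 3.9171271324157715)
 bodyrect ((566.07763671875, -68.52012634277344), (352.80926513671875, 306.425537109375), 75.95989227294922)
 s 0.10847640452213134 H at x=mean [ 0.55457849 -0.10239649  0.116     ]
```

```bash
cat >> h.py <<'E'
def hood_pts(H,yaw,th):
    x=np.array([np.cos(yaw),np.sin(yaw),0]);y0=np.array([-np.sin(yaw),np.cos(yaw),0]);z0=np.array([0,0,1.])
    y=y0*np.cos(th)+z0*np.sin(th);z=np.cross(x,y)
    f=lambda a,b,c:np.asarray(H)+a*x+b*y+c*z
    return f
E
python3 - <<'E'
from h import *
H=(.5622,-.0952,.1165);f=hood_pts(H,np.radians(-13.9),.234)
print("handle",f(0,.222,.05))
out=[]
for n,(u0,v0) in {"top":(190,95),"side":(190,100)}.items():
    c=dict(np.load(f"pics/{n}0.npz"));im=c["color"][:,:,::-1].copy()
    k=4;im=cv2.resize(im,None,fx=k,fy=k,interpolation=cv2.INTER_CUBIC)
    def line(P,Q,col):
        a,b=project(c,[P,Q]);a=(a+.5)*k;b=(b+.5)*k
        cv2.line(im,tuple(a.round().astype(int).tolist()),tuple(b.round().astype(int).tolist()),col,1)
    for z in(-.022,.074):
        L=[f(-.1,0,z),f(.1,0,z),f(.1,.19,z),f(-.1,.19,z)]
        for i in range(4): line(L[i],L[(i+1)%4],(0,255,0) if z>0 else (0,255,255))
    for z in(.038,.062):
        L=[f(-.007,.19,z),f(.007,.19,z),f(.007,.242,z),f(-.007,.242,z)]
        for i in range(4): line(L[i],L[(i+1)%4],(0,0,255))
    out.append(im[v0*k:(v0+150)*k,u0*k:(u0+165)*k])
    cv2.imwrite(f"pics/w_{n}.png",out[-1])
# red carrier
c=dict(np.load("pics/top0.npz"));W=cloud(c);im=c["color"].astype(int)
def circ(c,zt):
    im=c["color"].astype(int);m=((im[...,0]>im[...,1]+35)&(im[...,0]>im[...,2]+35)).astype(np.uint8)
    n,lab,st,ce=cv2.connectedComponentsWithStats(m)
    for i in range(1,n):
        if st[i,4]>30 and abs(ce[i][0]-142)<25: print(ce[i],st[i],rayz(c,[ce[i]],zt))
circ(c,.076)
c2=dict(np.load("pics/side0.npz"));circ(c2,.07)
# block top rectangle by depth
for cc in(c,c2):
    W=cloud(cc);m=(abs(W[...,2]-.034)<.008)&(abs(W[...,0]-.462)<.06)&(abs(W[...,1]-.324)<.06)&(cc["depth"]>0)
    q=W[m][:,:2];print(len(q),cv2.minAreaRect(q.astype(np.float32)*1000))
E
```

```text
handle [0.6112921  0.10317198 0.21661255]
[140.11363636 201.17045455] [135 197  11  10  88] [[0.46324126 0.32261841 0.076     ]]
[146.29213483 164.26966292] [141 159  11  12  89] [[0.45772444 0.32119383 0.07      ]]
347 ((461.8567199707031, 319.3676452636719), (133.5233154296875, 73.95721435546875), 74.53850555419922)
234 ((459.1226501464844, 319.7795715332031), (130.5681610107422, 74.01625061035156), 75.91230773925781)
```

View pics/w_top.png

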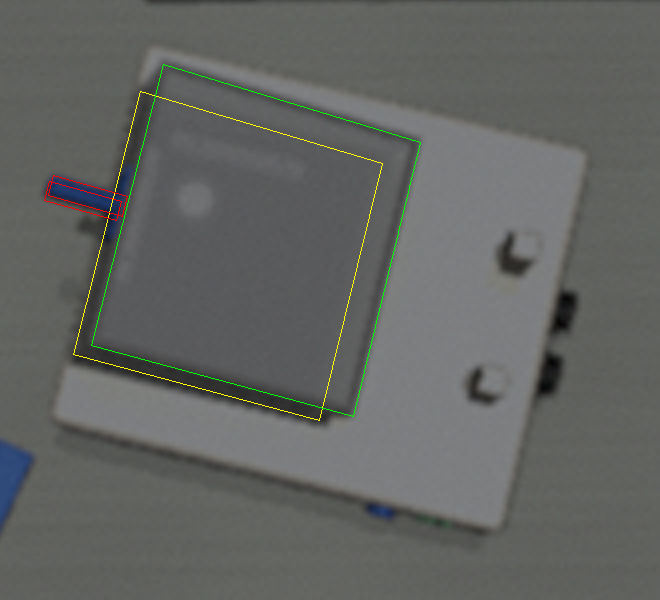

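View pics/w_side.png

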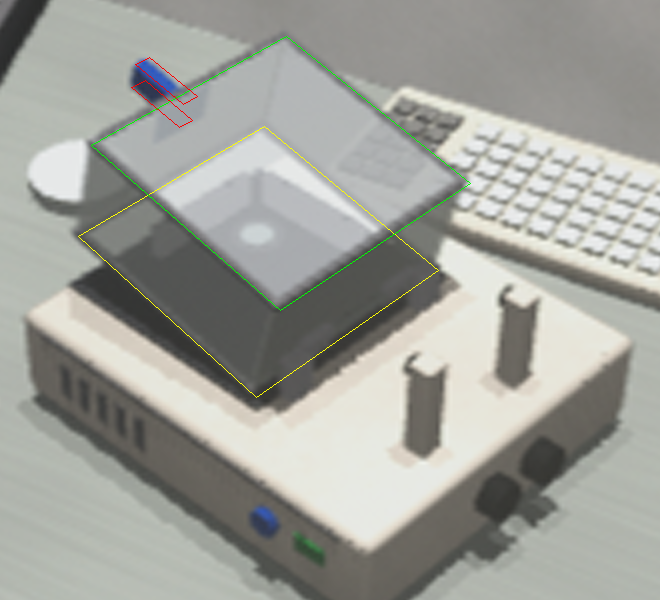

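The wireframe fits the hood within about 1 px in both views: handle at (0.612,0.103,0.217), hood about 13.4° ajar, yaw −13.9°. I'll move above the handle.

Call:
{"api": "drive_tool", "payload": {"moves": [[[2,-2,4,0,0,-7,0.5],[5,-5,8,0,0,-14,0.5],[45,-44.8,11,0,0,-87.5,0.5],[45,-44.8,11,0,0,-87.5,0.5],[45,-44.8,11,0,0,-87.5,0.5],[45,-44.8,11,0,0,-87.5,0.5],[45,-44.8,11,0,0,-87.5,0.5],[45,-44.8,11,0,0,-87.5,0.5],[45,-44.8,11,0,0,-87.5,0.5],[45,-44.8,11,0,0,-87.5,0.5],[45,-44.8,11,0,0,-87.5,0.5],[45,-44.8,11,0,0,-87.5,0.5],[45,-44.8,11,0,0,-87.5,0.5],[45,-44.8,11,0,0,-87.5,0.5],[45,-44.8,11,0,0,-87.5,0.5],[45,-44.8,11,0,0,-87.5,0.5],[45,-44.8,11,0,0,-87.5,0.5],[45,-44.8,11,0,0,-87.5,0.5],[45,-44.8,11,0,0,-87.5,0.5],[45,-44.8,11,0,0,-87.5,0.5]]], "newtons": 30}}

```text
t: 1.77
ee_pos: [0.6122, 0.1043, 0.3411]
eef_rot: [0.788, 0.616, -0.0, -0.001]
contact_force: [0.2, 0.3, -0.0]
width: 0.5
```

Call:
{"api": "drive_tool", "payload": {"moves": [[[0,-0.1,-3,0,0,0,0.5],[0,-0.1,-6,0,0,0,0.5],[0,-0.1,-8,0,0,0,0.5],[0,-0.1,-9.5,0,0,0,0.5],[0,-0.1,-11,0,0,0,0.5],[0,-0.1,-11,0,0,0,0.5]]]}}

```text
t: 2.27
ee_pos: [0.61, 0.1038, 0.2284]
eef_rot: [0.787, 0.617, -0.003, -0.002]
contact_force: [-0.0, -0.4, -0.7]
width: 0.5
```

```bash
cat > snap.py <<'E'
import sys
from bench import r
from h import *
tag=sys.argv[1]
for a in sys.argv[2:]:
    n,u0,v0,w,h,k=a.split(",");u0,v0,w,h,k=map(int,(u0,v0,w,h,k))
    c=r.read_camera(n);np.savez(f"pics/{n}{tag}.npz",**c)
    cv2.imwrite(f"pics/{tag}_{n}.png",cv2.resize(c["color"][v0:v0+h,u0:u0+w,::-1],None,fx=k,fy=k,interpolation=cv2.INTER_CUBIC))
s=r.state();print(s["t"],s["ee_pos"].round(4),s["contact_force"].round(2),s["moment"].round(3),s["width"])
E
python3 snap.py a side,190,70,140,130,5 top,80,90,240,160,3
```

```text
2.3667 [0.6123 0.1035 0.2317] [-0.38 -0.35 -0.65] [ 0.005 -0.02  -0.013] 0.505277355704009
```

View pics/a_side.png

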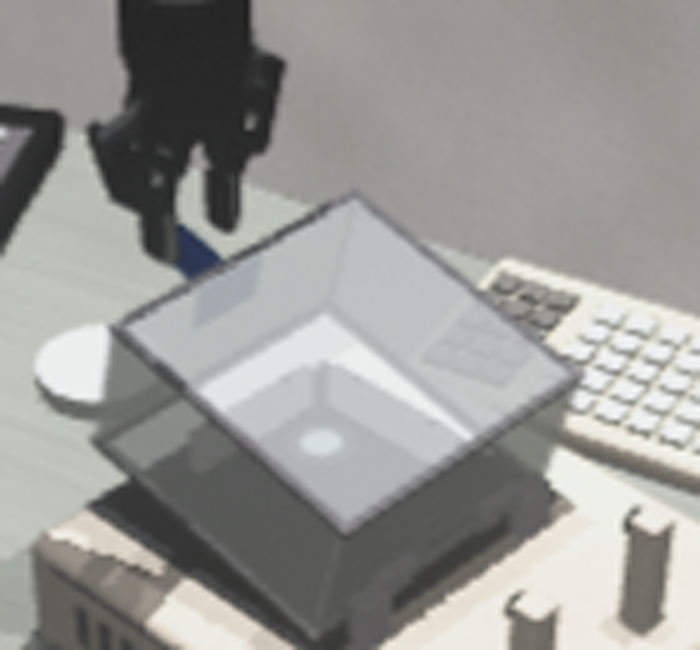

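View pics/a_top.png

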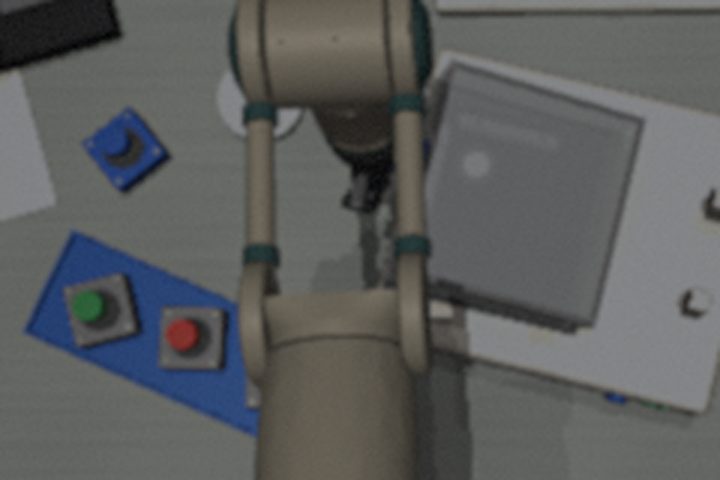

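The side view shows the handle (195,255) lying between the two fingers. I'll descend and pinch it.

Call:
{"api": "drive_tool", "payload": {"moves": [[[0,0,-1,0,0,0,0.5],[0,0,-2,0,0,0,0.5],[0,0,-2.8,0,0,0,0.5],[0,0,-3.2,0,0,0,0.5],[0,0,-3.2,0,0,0,0.5],[0,0,-3.2,0,0,0,0],[0,0,-3.2,0,0,0,0],[0,0,-3.2,0,0,0,0],[0,0,-3.2,0,0,0,0],[0,0,-3.2,0,0,0,0],[0,0,-3.2,0,0,0,0]]], "newtons": 30}}

```text
t: 3.28
ee_pos: [0.6121, 0.1028, 0.1995]
eef_rot: [0.788, 0.616, -0.001, -0.001]
contact_force: [-4.2, 2.6, 2.0]
width: 0.156
```

Run:
```python
import numpy as np
r=.2283;a0=26.5
def row(a):
    y=r*(np.cos(np.radians(a))-np.cos(np.radians(a0)));z=r*(np.sin(np.radians(a))-np.sin(np.radians(a0)))
    return [round(100*y*.240,2),round(100*y*.971,2),round(100*z,2)]
for d in [1,2.5,4.5]+list(np.arange(7,84,2.5))+[83,84,85,86,86.9,88]: print(d,row(a0+d))
```

```text
1 [np.float64(-0.04), np.float64(-0.18), np.float64(0.36)]
2.5 [np.float64(-0.11), np.float64(-0.45), np.float64(0.88)]
4.5 [np.float64(-0.21), np.float64(-0.84), np.float64(1.57)]
7.0 [np.float64(-0.33), np.float64(-1.35), np.float64(2.41)]
9.5 [np.float64(-0.47), np.float64(-1.9), np.float64(3.23)]
12.0 [np.float64(-0.62), np.float64(-2.49), np.float64(4.03)]
14.5 [np.float64(-0.77), np.float64(-3.11), np.float64(4.79)]
17.0 [np.float64(-0.93), np.float64(-3.76), np.float64(5.53)]
19.5 [np.float64(-1.1), np.float64(-4.44), np.float64(6.24)]
22.0 [np.float64(-1.27), np.float64(-5.15), np.float64(6.91)]
24.5 [np.float64(-1.46), np.float64(-5.89), np.float64(7.56)]
27.0 [np.float64(-1.64), np.float64(-6.65), np.float64(8.17)]
29.5 [np.float64(-1.84), np.float64(-7.44), np.float64(8.74)]
32.0 [np.float64(-2.04), np.float64(-8.26), np.float64(9.28)]
34.5 [np.float64(-2.25), np.float64(-9.09), np.float64(9.78)]
37.0 [np.float64(-2.46), np.float64(-9.95), np.float64(10.24)]
39.5 [np.float64(-2.67), np.float64(-10.82), np.float64(10.67)]
42.0 [np.float64(-2.9), np.float64(-11.71), np.float
[... 700 characters left out ...]
4(12.52)]
72.0 [np.float64(-5.71), np.float64(-23.12), np.float64(12.39)]
74.5 [np.float64(-5.95), np.float64(-24.07), np.float64(12.22)]
77.0 [np.float64(-6.18), np.float64(-25.01), np.float64(12.01)]
79.5 [np.float64(-6.41), np.float64(-25.95), np.float64(11.76)]
82.0 [np.float64(-6.64), np.float64(-26.87), np.float64(11.46)]
83 [np.float64(-6.73), np.float64(-27.24), np.float64(11.33)]
84 [np.float64(-6.82), np.float64(-27.6), np.float64(11.2)]
85 [np.float64(-6.91), np.float64(-27.96), np.float64(11.05)]
86 [np.float64(-7.0), np.float64(-28.32), np.float64(10.91)]
86.9 [np.float64(-7.08), np.float64(-28.64), np.float64(10.77)]
88 [np.float64(-7.18), np.float64(-29.03), np.float64(10.59)]
```

Call:
{"api": "drive_tool", "payload": {"moves": [[[0,-0.2,0.4,0,0,0,0],[-0.1,-0.5,0.9,0,0,0,0],[-0.2,-0.8,1.6,0,0,0,0],[-0.3,-1.4,2.4,0,0,0,0],[-0.5,-1.9,3.2,0,0,0,0],[-0.6,-2.5,4.0,0,0,0,0],[-0.8,-3.1,4.8,0,0,0,0]]]}}

```text
t: 3.87
ee_pos: [0.6041, 0.071, 0.247]
eef_rot: [0.788, 0.616, -0.001, -0.001]
contact_force: [-3.1, 0.7, -7.5]
width: 0.159
```

Call:
{"api": "drive_tool", "payload": {"moves": [[[-0.2,-0.65,0.74,0,0,0,0],[-0.33,-1.33,1.45,0,0,0,0],[-0.5,-2.04,2.12,0,0,0,0],[-0.69,-2.78,2.77,0,0,0,0],[-0.87,-3.54,3.38,0,0,0,0],[-1.07,-4.33,3.95,0,0,0,0],[-1.27,-5.15,4.49,0,0,0,0],[-1.48,-5.98,4.99,0,0,0,0],[-1.69,-6.84,5.45,0,0,0,0],[-1.9,-7.71,5.88,0,0,0,0],[-2.13,-8.6,6.26,0,0,0,0],[-2.35,-9.51,6.61,0,0,0,0],[-2.58,-10.43,6.91,0,0,0,0],[-2.81,-11.37,7.18,0,0,0,0],[-3.04,-12.31,7.39,0,0,0,0],[-3.28,-13.26,7.57,0,0,0,0],[-3.51,-14.22,7.71,0,0,0,0],[-3.75,-15.18,7.8,0,0,0,0],[-3.99,-16.15,7.85,0,0,0,0],[-4.23,-17.12,7.85,0,0,0,0]]]}}

```text
t: 5.53
ee_pos: [0.5614, -0.0994, 0.3258]
eef_rot: [0.788, 0.616, -0.0, -0.002]
contact_force: [-4.7, 5.7, -6.7]
width: 0.161
```

Call:
{"api": "drive_tool", "payload": {"moves": [[[-0.24,-0.96,-0.1,0,0,0,0],[-0.48,-1.93,-0.2,0,0,0,0],[-0.71,-2.89,-0.35,0,0,0,0],[-0.95,-3.84,-0.5,0,0,0,0],[-1.15,-4.6,-0.7,0,0,0,0],[-1.3,-5.25,-0.85,0,0,0,0],[-1.41,-5.72,-0.98,0,0,0,0],[-1.5,-6.0,-1.08,0,0,0,0],[-1.5,-6.0,-1.08,0,0,0,0]]]}}

```text
t: 6.28
ee_pos: [0.5461, -0.1602, 0.316]
eef_rot: [0.788, 0.615, -0.001, -0.001]
contact_force: [-5.4, 3.9, -2.8]
width: 0.16
```

```bash
python3 snap.py b side,190,40,200,180,3 top,180,80,200,160,3
```

```text
6.3833 [ 0.5461 -0.1603  0.316 ] [-6.23  2.04 -3.06] [0.756 0.668 0.072] 0.15546533198580936
```

View pics/b_side.png

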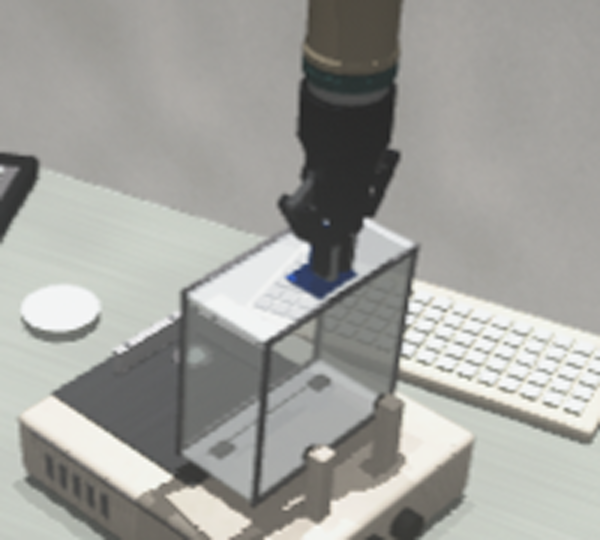

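View pics/b_top.png

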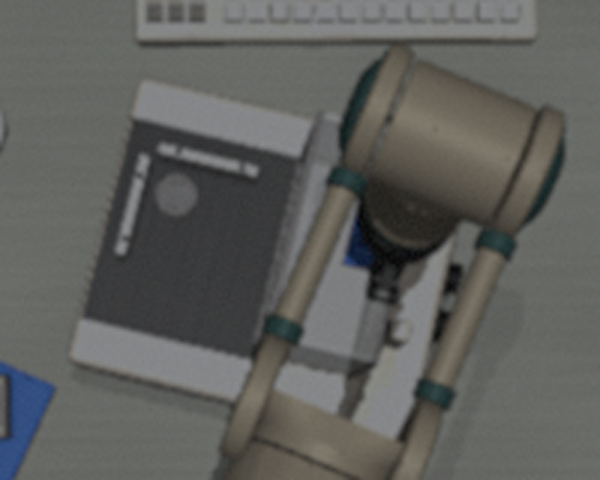

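Call:
{"api": "drive_tool", "payload": {"moves": [[[-0.1,-0.4,-0.13,0,0,0,0],[-0.2,-0.8,-0.27,0,0,0,0],[-0.3,-1.2,-0.42,0,0,0,0],[-0.36,-1.45,-0.52,0,0,0,0],[-0.4,-1.6,-0.58,0,0,0,0],[-0.4,-1.6,-0.58,0,0,0,0]]]}}

```text
t: 6.88
ee_pos: [0.5422, -0.1758, 0.3105]
eef_rot: [0.788, 0.616, -0.0, -0.001]
contact_force: [-5.6, 4.3, -1.9]
width: 0.153
```

Now small steps, watching for the stop.

Call:
{"api": "drive_tool", "payload": {"moves": [[[-0.04,-0.18,-0.07,0,0,0,0],[-0.08,-0.34,-0.14,0,0,0,0],[-0.11,-0.46,-0.19,0,0,0,0],[-0.11,-0.46,-0.19,0,0,0,0]]]}}

```text
t: 7.22
ee_pos: [0.5411, -0.1803, 0.3087]
eef_rot: [0.788, 0.616, -0.0, -0.001]
contact_force: [-6.1, 4.4, -1.4]
width: 0.159
```

Call:
{"api": "drive_tool", "payload": {"moves": [[[-0.03,-0.1,-0.04,0,0,0,0],[-0.05,-0.2,-0.08,0,0,0,0],[-0.05,-0.2,-0.08,0,0,0,0]]]}}

```text
t: 7.47
ee_pos: [0.5406, -0.1821, 0.3078]
eef_rot: [0.788, 0.616, -0.0, -0.001]
contact_force: [-6.1, 4.5, -0.6]
width: 0.161
```

Call:
{"api": "drive_tool", "payload": {"moves": [[[-0.03,-0.1,-0.04,0,0,0,0],[-0.05,-0.2,-0.08,0,0,0,0],[-0.05,-0.2,-0.08,0,0,0,0]]]}}

```text
t: 7.72
ee_pos: [0.5402, -0.184, 0.307]
eef_rot: [0.788, 0.616, -0.0, -0.001]
contact_force: [-5.2, 4.8, -1.2]
width: 0.157
```

Call:
{"api": "drive_tool", "payload": {"moves": [[[-0.03,-0.1,-0.04,0,0,0,0],[-0.05,-0.2,-0.08,0,0,0,0],[-0.05,-0.2,-0.08,0,0,0,0]]]}}

```text
t: 7.97
ee_pos: [0.5397, -0.186, 0.3062]
eef_rot: [0.788, 0.616, -0.0, -0.001]
contact_force: [-5.5, 4.5, -1.0]
width: 0.158
```

```bash
python3 snap.py c side,190,100,160,140,5
```

```text
8.0167 [ 0.5396 -0.186   0.3062] [-6.35  4.83 -0.75] [1.044 0.633 0.044] 0.15318342001349677
```

View pics/c_side.png

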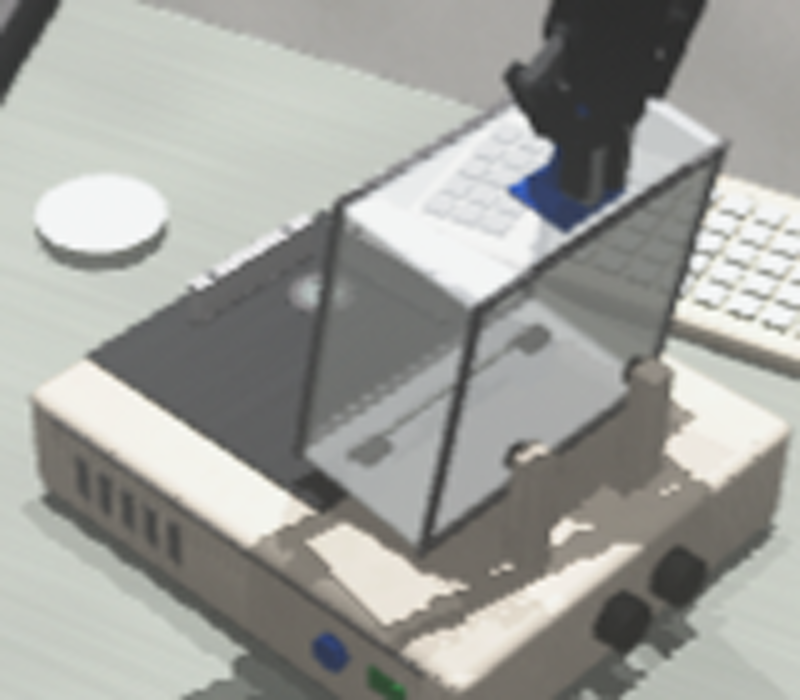

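Call:
{"api": "drive_tool", "payload": {"moves": [[[-0.03,-0.1,-0.04,0,0,0,0],[-0.05,-0.2,-0.08,0,0,0,0],[-0.05,-0.2,-0.08,0,0,0,0]]]}}

```text
t: 8.27
ee_pos: [0.5392, -0.1879, 0.3053]
eef_rot: [0.788, 0.616, -0.0, -0.001]
contact_force: [-6.2, 3.6, -1.6]
width: 0.161
```

Call:
{"api": "drive_tool", "payload": {"moves": [[[-0.03,-0.1,-0.04,0,0,0,0],[-0.05,-0.2,-0.09,0,0,0,0],[-0.05,-0.2,-0.09,0,0,0,0]]]}}

```text
t: 8.52
ee_pos: [0.5387, -0.19, 0.3044]
eef_rot: [0.788, 0.616, -0.0, -0.001]
contact_force: [-6.4, 5.3, -0.6]
width: 0.16
```

Call:
{"api": "drive_tool", "payload": {"moves": [[[-0.03,-0.1,-0.05,0,0,0,0],[-0.05,-0.2,-0.1,0,0,0,0],[-0.05,-0.2,-0.1,0,0,0,0]]]}}

```text
t: 8.77
ee_pos: [0.5386, -0.1903, 0.3042]
eef_rot: [0.788, 0.616, 0.001, -0.002]
contact_force: [-5.4, 9.1, 2.5]
width: 0.159
```

```bash
python3 snap.py d side,190,100,160,140,5
python3 - <<'E'
from h import *
c=dict(np.load("pics/sided.npz"));W=cloud(c);ok=c["depth"]>0
yaw=np.radians(-13.9);H=np.array([.5622,-.0952,.1165])
x=np.array([np.cos(yaw),np.sin(yaw),0]);y=np.array([-np.sin(yaw),np.cos(yaw),0])
L=np.stack([(W-H)@x,(W-H)@y,(W-H)@[0,0,1]],-1)
# hood top wall: now a near vertical plane at y~-.074..-.11
m=ok&(abs(L[...,0])<.09)&(L[...,1]<-.05)&(L[...,1]>-.13)&(L[...,2]>.02)&(L[...,2]<.17)
p=L[m]
for _ in range(6):
    A=np.c_[p[:,2],np.ones(len(p))];k=np.linalg.lstsq(A,p[:,1],rcond=None)[0];e=p[:,1]-A@k;p=p[abs(e)<max(.004,2*e.std())]
print(len(p),k,"hood angle deg",90+np.degrees(np.arctan(-k[0])),e.std())
# side wall edges etc
q=L[ok&(abs(L[...,0])<.12)&(L[...,1]<-.06)&(L[...,1]>-.2)&(L[...,2]>.0)&(L[...,2]<.2)]
h,ed=np.histogram(q[:,1],np.arange(-.2,-.05,.01));print(h)
E
```

```text
8.8167 [ 0.5386 -0.1903  0.3041] [-5.42  9.66  2.07] [ 1.502  0.716 -0.068] 0.15914696649445847
1295 [-0.18166474 -0.0757905 ] hood angle deg 100.29633606312095 0.0009390922009631018
[  0   0   0   0   0   0   0   0 187 718 874 772 445 261   0]
```

View pics/d_side.png

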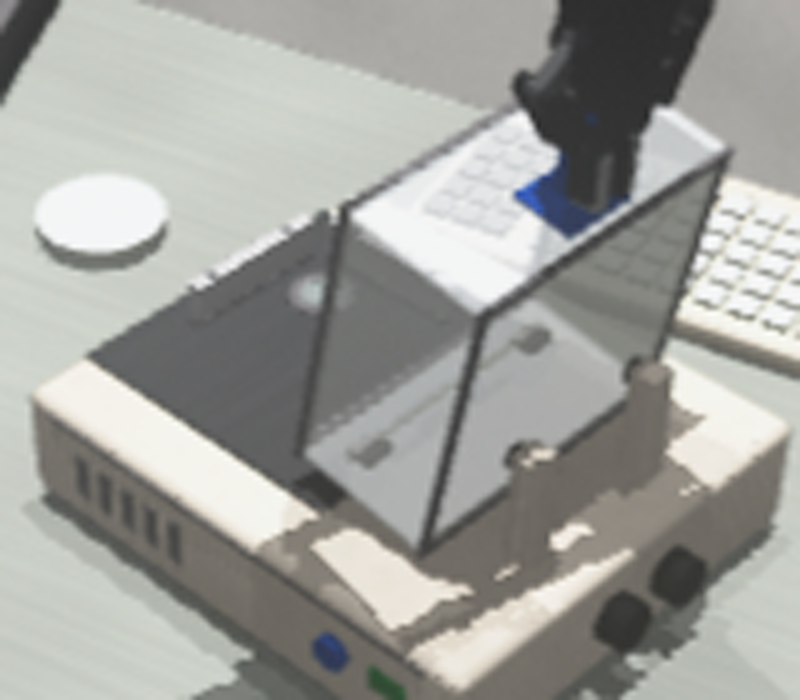

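The hood reads 100.3° (1.75 rad), the force has risen to about 10 N and the TCP has stalled, so it is on its bumpers. Releasing and retreating.

Call:
{"api": "drive_tool", "payload": {"moves": [[[0,0.1,0,0,0,0,0.5],[0,0.1,0,0,0,0,0.5],[0,0.1,0,0,0,0,0.5],[0,0.1,0,0,0,0,0.5],[0,0.1,2,0,0,0,0.5],[0,0.1,5,0,0,0,0.5],[0,0.1,8,0,0,0,0.6],[-4,3,9,0,0,0,0.6],[-24,56,4,0,0,0,0.6],[-24,56,4,0,0,0,0.6],[-24,56,4,0,0,0,0.6],[-24,56,4,0,0,0,0.6],[-24,56,4,0,0,0,0.6],[-24,56,4,0,0,0,0.6],[-24,56,4,0,0,0,0.6],[-24,56,4,0,0,0,0.6],[-24,56,4,0,0,0,0.6],[-24,56,4,0,0,0,0.6],[-24,56,4,0,0,0,0.6],[-24,56,4,0,0,0,0.6]]]}}

```text
t: 10.48
ee_pos: [0.3267, 0.2989, 0.3492]
eef_rot: [0.788, 0.616, 0.001, 0.001]
contact_force: [1.7, 1.1, -0.6]
width: 0.603
```

```bash
python3 snap.py e side,190,100,160,140,5 top,180,85,160,150,5
```

```text
10.5833 [0.3247 0.3022 0.3483] [ 0.16  0.33 -0.17] [-0.014 -0.045  0.049] 0.6008026889339142
```

View pics/e_side.png

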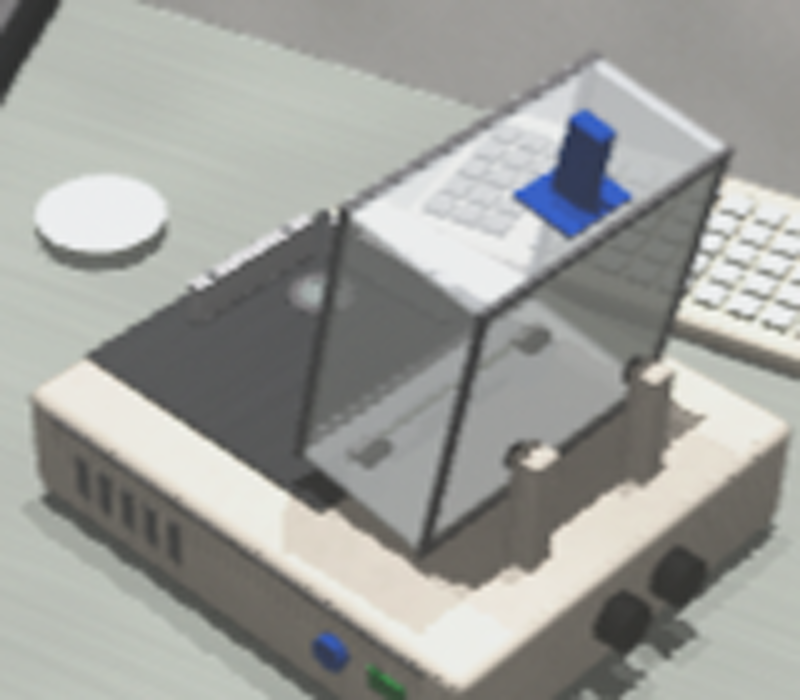

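View pics/e_top.png

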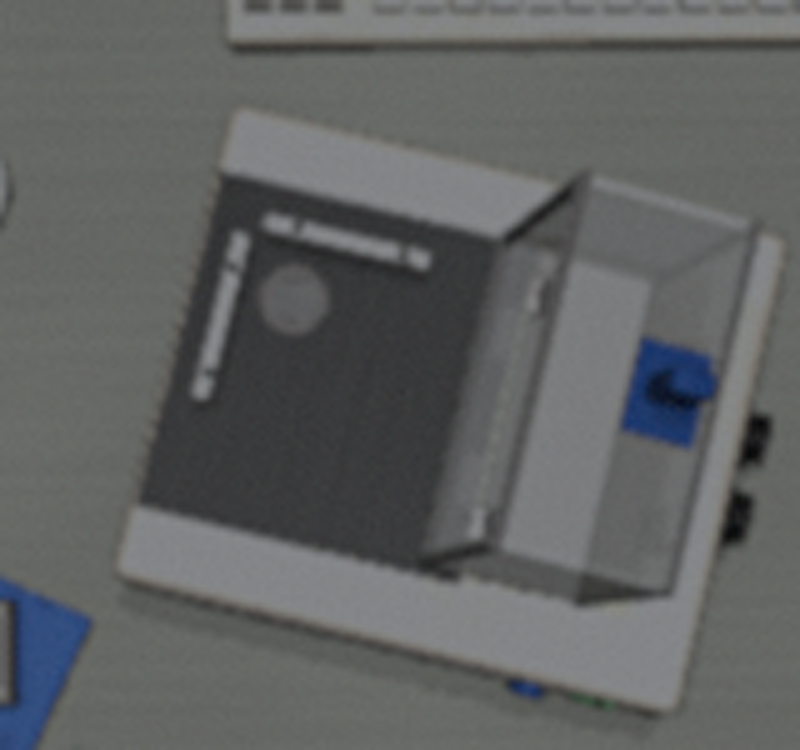

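The hood stays open. Both fences are visible at top-crop (345,240) and (220,318), and the window at (293,300). Next I'll fit the fences and the carrier.

Run:
```python
from h import *
from scipy.optimize import minimize
c=dict(np.load("pics/tope.npz"))
g=cv2.cvtColor(c["color"],cv2.COLOR_RGB2GRAY).astype(float)
# soft-model: bright fence tops at z=.122 vs dark stage; params cx,cy,yaw: maximise contrast inside minus ring
gs=cv2.GaussianBlur(g,(0,0),0.6)
def samp(P):
    uv=project(c,P).astype(np.float32);return cv2.remap(gs.astype(np.float32),uv[:,0].reshape(-1,1),uv[:,1].reshape(-1,1),cv2.INTER_LINEAR).ravel()
def frame(q):
    cx,cy,yaw=q;return np.array([cx,cy]),np.array([np.cos(yaw),np.sin(yaw)]),np.array([-np.sin(yaw),np.cos(yaw)])
# gap of fence ends from the corner: unknown start offset o1,o2
ls=np.linspace(0.0,.101,60)
def cost(q):
    o,x,y=frame(q[:3]);s1,s2=q[3],q[4];v=0
    for t,w in((.005,2),(.0025,1),(.0075,1),(-.004,-1),(.014,-1)):
        # far fence: x offset t, y from -s1 to -s1-.101
        P=o+t*x[None]-(s1+ls)[:,None]*y; v+=w*samp(np.c_[P,np.full(60,.122)]).mean()
        P=o+t*y[None]-(s2+ls)[:,None]*x; v+=w*samp(np.c_[P,np.full(60,.122)]).mean()
    # ends
    for s,(d,e) in((s1,(x,y)),(s2,(y,x))):
        for k,w in((.003,1),(.098,1),(-.004,-1),(.105,-1)):
            P=o+np.array([.003,.005,.007])[:,None]*d-(s+k)*e;v+=.5*w*samp(np.c_[P,np.full(3,.122)]).mean()
    return -v
# init from pixel estimates
L=lambda a:np.array([180,85])+np.array(a)/5.-.5+.1
p=rayz(c,[L((265,222)),L((430,262)),L((242,235)),L((202,398))],.122);print(p)
yaw=np.arctan2(*(p[2]-p[3])[[1,0]]);print("init yaw",np.degrees(yaw),np.degrees(np.arctan2(*(p[0]-p[1])[[1,0]]))-90)
best=None
for dx in(-.006,0,.006):
  for dy in(-.006,0,.006):
    for s in(0.0,.01,.02):
        q0=np.array([p[0][0]-.003+dx,p[2][1]-.004+dy,np.radians(-13.9),s,s])
        R=minimize(cost,q0,method="Nelder-Mead",options=dict(maxiter=3000,xatol=1e-5,fatol=1e-3,initial_simplex=q0+np.r_[np.zeros((1,5)),np.diag([.005,.005,.02,.006,.006])]))
        if best is None or R.fun<best.fun:best=R
q=best.x;print(best.fun,q,np.degrees(q[2]))
o,x,y=frame(q[:3])
im=cv2.resize(c["color"][:,:,::-1],None,fx=8,fy=8,interpolation=cv2.INTER_CUBIC)
def poly(P,z,col):
    uv=project(c,np.c_[P,np.full(len(P),z)]);cv2.polylines(im,[((uv+.5)*8).round().astype(np.int32)],True,col,1)
poly([o-q[3]*y,o-q[3]*y+.01*x,o-(q[3]+.101)*y+.01*x,o-(q[3]+.101)*y],.122,(0,0,255))
poly([o-q[4]*x,o-q[4]*x+.01*y,o-(q[4]+.101)*x+.01*y,o-(q[4]+.101)*x],.122,(0,255,0))
poly([o-.032*x-.032*y+.012*np.array([np.cos(t),np.sin(t)]) for t in np.linspace(0,6.28,40)],.094,(255,255,0))
cv2.imwrite("pics/fence.png",im[115*8:170*8,205*8:285*8])
# side-camera overlay
```

```text
[[ 0.67360646  0.04219226  0.122     ]
 [ 0.64935243 -0.05553622  0.122     ]
 [ 0.66579186  0.05579496  0.122     ]
 [ 0.56824583  0.0789544   0.122     ]]
init yaw -13.355913030737264 -13.937932402514491
-799.4346313476562 [ 0.67107078  0.04993354 -0.24401799  0.00603114  0.00555783] -13.981201040435975
```

View pics/fence.png

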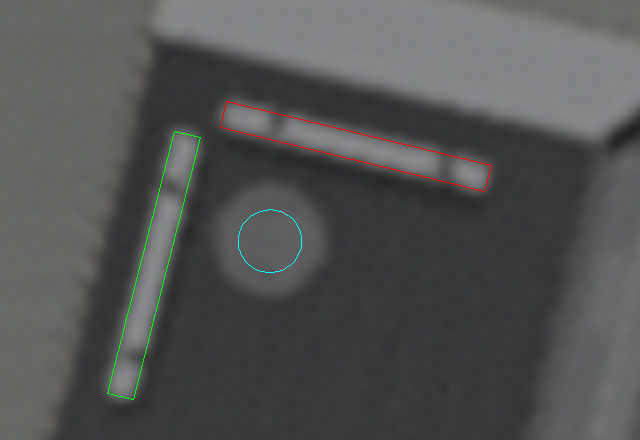

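Run:
```python
from h import *
from scipy.optimize import minimize
c=dict(np.load("pics/top0.npz"))
im=c["color"].astype(np.float32);ch=im[...,2]-im[...,0]  # blueness
ch=cv2.GaussianBlur(ch,(0,0),.6)
def samp(P,z):
    uv=project(c,np.c_[P,np.full(len(P),z)]).astype(np.float32);return cv2.remap(ch,uv[:,0].reshape(-1,1),uv[:,1].reshape(-1,1),cv2.INTER_LINEAR).ravel()
t=np.linspace(-.026,.026,30)
def ring(q,h):
    x=np.array([np.cos(q[2]),np.sin(q[2])]);y=np.array([-x[1],x[0]])
    P=[]
    for s in(1,-1):
        P+=[q[:2]+s*h*x+k*y for k in t];P+=[q[:2]+s*h*y+k*x for k in t]
    return np.array(P)
def cost(q): return samp(ring(q,.029),.034).mean()-samp(ring(q,.035),.034).mean()
q0=np.array([.463,.3225,0.])
res=[minimize(cost,[q0[0]+a,q0[1]+b,y],method="Nelder-Mead",options=dict(xatol=1e-5,fatol=1e-3,initial_simplex=np.array([[q0[0]+a,q0[1]+b,y]]*4)+np.r_[np.zeros((1,3)),np.diag([.004,.004,.08])])) for a in(-.003,.003) for b in(-.003,.003) for y in(-.1,0,.1)]
B=min(res,key=lambda R:R.fun);q=B.x;print(B.fun,q,np.degrees(q[2]))
k=8;v=cv2.resize(c["color"][:,:,::-1],None,fx=k,fy=k,interpolation=cv2.INTER_CUBIC)
x=np.array([np.cos(q[2]),np.sin(q[2])]);y=np.array([-x[1],x[0]])
P=[q[:2]+.032*(a*x+b*y) for a,b in((1,1),(1,-1),(-1,-1),(-1,1))]
def poly(P,z,col):
    uv=project(c,np.c_[P,np.full(len(P),z)]);cv2.polylines(v,[((uv+.5)*k).round().astype(np.int32)],True,col,1)
poly(P,.034,(0,255,0));poly([q[:2]+.0155*np.array([np.cos(a),np.sin(a)]) for a in np.linspace(0,6.28,40)],.076,(255,255,0))
cv2.imwrite("pics/car.png",v[175*k:235*k,100*k:195*k])
```

```text
-46.645503997802734 [ 0.4627276   0.32034138 -0.03787229] -2.169922439755998
```

View pics/car.png

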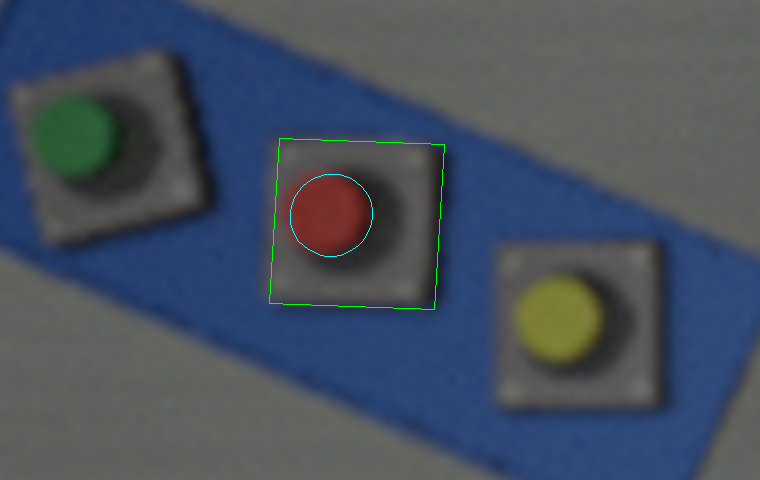

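Call:
{"api": "drive_tool", "payload": {"moves": [[[3.5,1,-2,0,0,0,0.6],[7,1.9,-4,0,0,0,0.6],[10.5,1.9,-6,0,0,0,0.6],[13.8,1.9,-9,0,0,0,0.6],[13.8,1.9,-13,0,0,0,0.6],[13.8,1.9,-17,0,0,0,0.6],[13.8,1.9,-21,0,0,0,0.6],[13.8,1.9,-24,0,0,0,0.6],[13.8,1.9,-24.5,0,0,0,0.6],[13.8,1.9,-24.5,0,0,0,0.6]]]}}

```text
t: 11.42
ee_pos: [0.4648, 0.3148, 0.102]
eef_rot: [0.788, 0.615, -0.002, -0.0]
contact_force: [0.3, 0.7, -0.3]
width: 0.6
```

```bash
python3 snap.py f side,110,100,110,110,6 top,80,150,130,100,6
```

```text
11.5167 [0.4671 0.3165 0.1055] [ 0.86 -0.16 -0.56] [-0.01   0.031 -0.009] 0.5979701718960433
```

View pics/f_side.png

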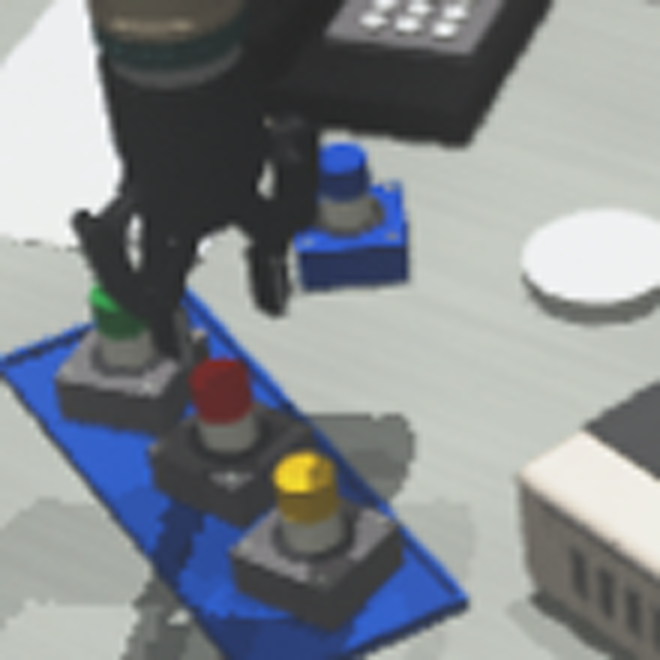

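View pics/f_top.png

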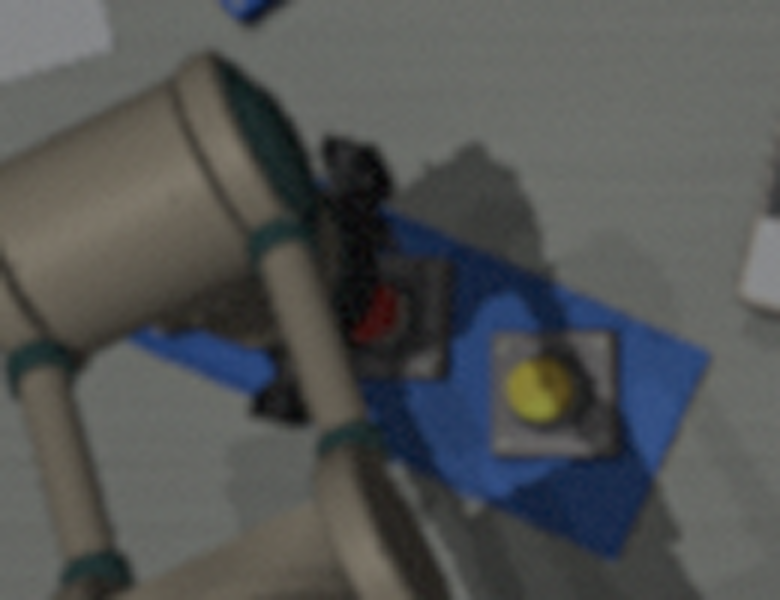

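Call:
{"api": "drive_tool", "payload": {"moves": [[[-0.4,0.45,0,0,0,0,0.6],[-0.4,0.45,0,0,0,0,0.6],[-0.4,0.45,0,0,0,0,0.6]]]}}

```text
t: 11.77
ee_pos: [0.4618, 0.3216, 0.1055]
eef_rot: [0.788, 0.616, 0.002, 0.0]
contact_force: [-0.4, -0.5, -0.2]
width: 0.601
```

Call:
{"api": "drive_tool", "payload": {"moves": [[[0.1,0,-2,0,0,0,0.6],[0.1,0,-4,0,0,0,0.6],[0.1,0,-5.5,0,0,0,0.6],[0.1,0,-6.3,0,0,0,0.6],[0.1,0,-6.6,0,0,0,0.6],[0.1,0,-6.6,0,0,0,0.6]]]}}

```text
t: 12.27
ee_pos: [0.462, 0.3208, 0.0376]
eef_rot: [0.788, 0.616, -0.0, 0.0]
contact_force: [-0.0, -0.6, -1.6]
width: 0.604
```

```bash
python3 snap.py g side,110,100,110,110,6
```

```text
12.3167 [0.4625 0.3211 0.0382] [-0.4   0.42  0.69] [ 0.006 -0.033  0.059] 0.5947956272397263
```

View pics/g_side.png

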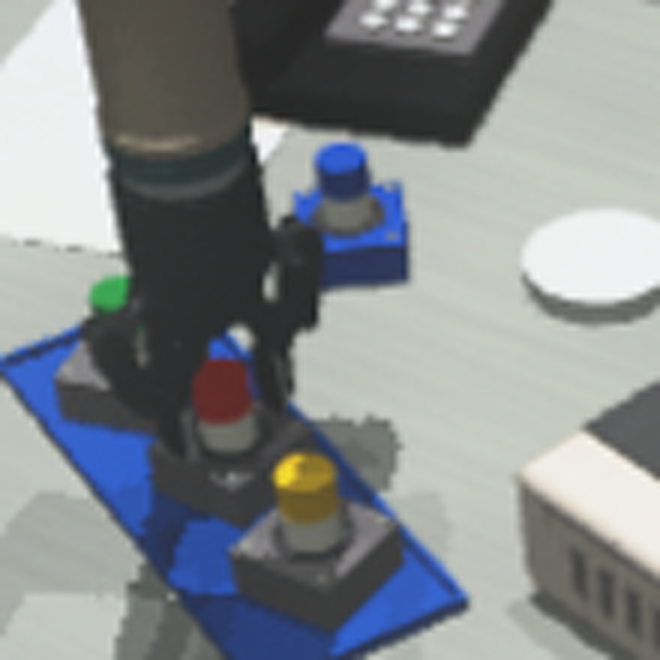

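The fingers straddle the red vial at (220,400). Closing.

Call:
{"api": "drive_tool", "payload": {"moves": [[[0,0,0,0,0,0,0],[0,0,0,0,0,0,0],[0,0,0,0,0,0,0],[0,0,0,0,0,0,0],[0,0,0,0,0,0,0],[0,0,0,0,0,0,0],[0,0,0,0,0,0,0]]], "newtons": 45}}

```text
t: 12.9
ee_pos: [0.463, 0.3212, 0.0388]
eef_rot: [0.788, 0.616, 0.001, 0.0]
contact_force: [0.0, -1.0, 5.6]
width: 0.352
```

Call:
{"api": "drive_tool", "payload": {"moves": [[[0,0,0.3,0,0,0,0],[0,0,0.8,0,0,0,0],[0,0,1.6,0,0,0,0],[0,0,2.5,0,0,0,0],[0,0,2.5,0,0,0,0]]]}}

```text
t: 13.32
ee_pos: [0.4631, 0.3214, 0.0645]
eef_rot: [0.788, 0.616, 0.002, 0.0]
contact_force: [1.4, 0.3, -3.5]
width: 0.353
```

```bash
python3 snap.py i side,110,100,110,110,6
```

```text
13.3667 [0.4629 0.3212 0.0638] [ 0.8   0.18 -3.49] [ 0.036  0.012 -0.02 ] 0.346942985620139
```

View pics/i_side.png

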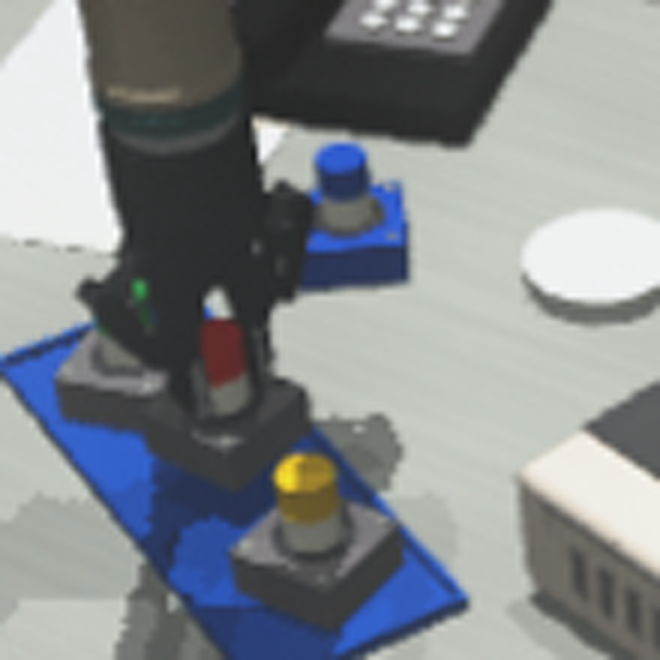

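The carrier is lifted upright. I'll carry it over the stage.

Call:
{"api": "drive_tool", "payload": {"moves": [[[0,0,2,0,0,0,0],[0,0,5,0,0,0,0],[0,0,8,0,0,0,0],[0,0,11,0,0,0,0],[0.5,-1,13.5,0,0,-1,0],[1.5,-3,15,0,0,-2,0],[2.7,-5.7,15,0,0,-3,0],[4,-8.5,15,0,0,-4,0],[5.3,-11.3,15,0,0,-5,0],[6.6,-14.1,15,0,0,-6,0],[7.9,-16.9,15,0,0,-7,0],[9.2,-19.7,15,0,0,-8,0],[10.5,-22.4,15,0,0,-9,0],[11.8,-25.1,15,0,0,-10,0],[12.9,-27.5,15,0,0,-11,0],[13.8,-29.4,15,0,0,-11.8,0],[14.4,-30.6,15,0,0,-11.8,0],[14.5,-30.9,15,0,0,-11.8,0],[14.5,-30.9,15,0,0,-11.8,0],[14.5,-30.9,15,0,0,-11.8,0]]]}}

```text
t: 15.03
ee_pos: [0.6063, 0.0128, 0.2123]
eef_rot: [0.847, 0.532, -0.0, -0.001]
contact_force: [0.6, -0.3, -2.9]
width: 0.346
```

```bash
python3 snap.py j side,190,80,150,140,5 top,180,85,160,150,5
```

```text
15.1333 [0.6063 0.0132 0.2126] [ 0.37 -0.55 -3.67] [ 0.06  -0.033  0.037] 0.34825670195105723
```

View pics/j_side.png

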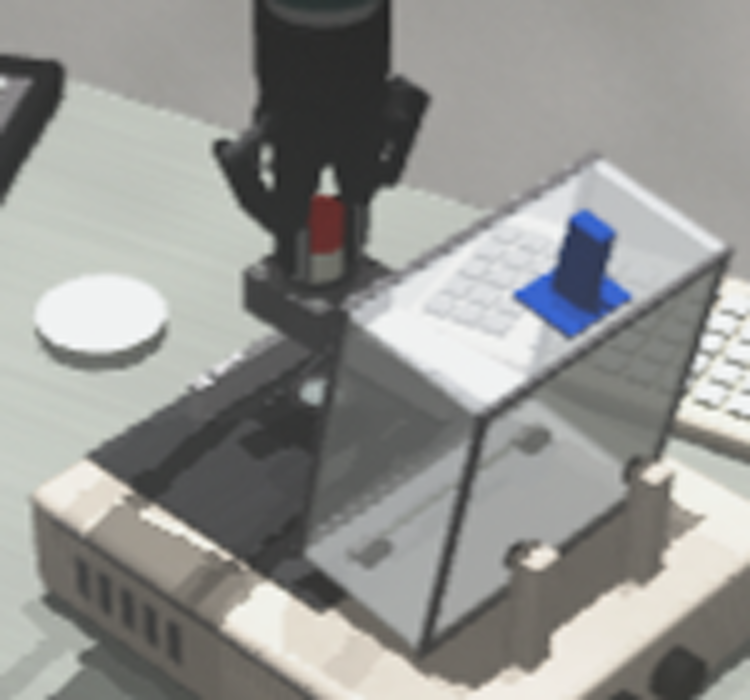

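View pics/j_top.png

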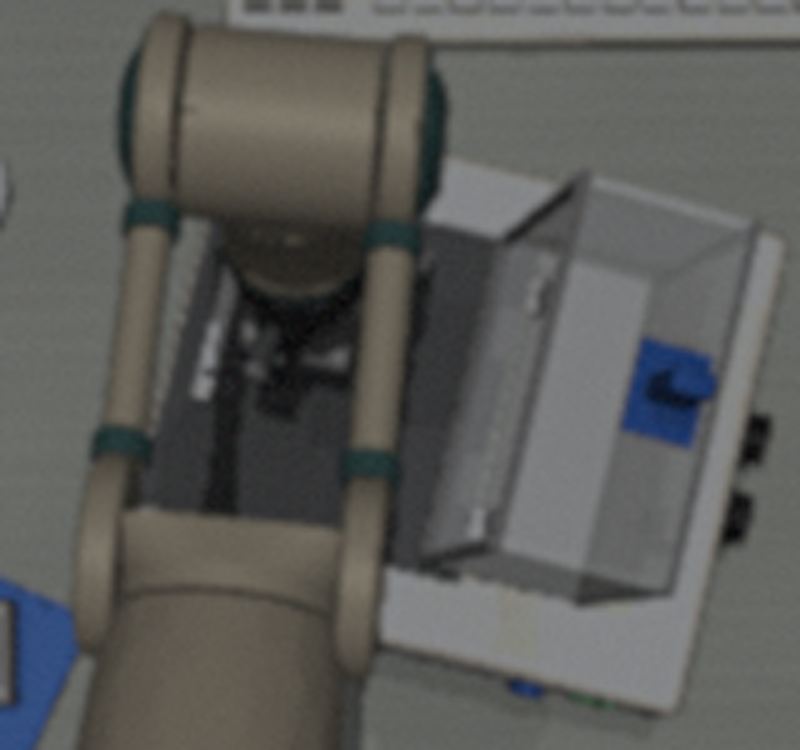

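Call:
{"api": "drive_tool", "payload": {"moves": [[[0,0,-2,0,0,0,0],[0,0,-4,0,0,0,0],[0,0,-5.5,0,0,0,0],[0,0,-6.6,0,0,0,0],[0,0,-7.3,0,0,0,0],[0,0,-7.7,0,0,0,0],[0,0,-7.8,0,0,0,0],[0,0,-7.8,0,0,0,0]]]}}

```text
t: 15.8
ee_pos: [0.6074, 0.0119, 0.135]
eef_rot: [0.847, 0.532, 0.0, 0.0]
contact_force: [0.1, 1.0, -2.8]
width: 0.346
```

Call:
{"api": "drive_tool", "payload": {"moves": [[[0,0,-0.1,0,0,0,0],[0,0,-0.2,0,0,0,0],[0,0,-0.3,0,0,0,0],[0,0,-0.3,0,0,0,0]]]}}

```text
t: 16.13
ee_pos: [0.6071, 0.0117, 0.1317]
eef_rot: [0.847, 0.531, 0.0, 0.0]
contact_force: [0.1, -0.3, -3.4]
width: 0.352
```

Call:
{"api": "drive_tool", "payload": {"moves": [[[0,0,-0.05,0,0,0,0],[0,0,-0.1,0,0,0,0],[0,0,-0.15,0,0,0,0],[0,0,-0.15,0,0,0,0]]]}}

```text
t: 16.47
ee_pos: [0.607, 0.0117, 0.13]
eef_rot: [0.847, 0.531, -0.0, -0.0]
contact_force: [-0.4, -0.0, -3.4]
width: 0.351
```

Call:
{"api": "drive_tool", "payload": {"moves": [[[0,0,-0.05,0,0,0,0],[0,0,-0.1,0,0,0,0],[0,0,-0.1,0,0,0,0]]]}}

```text
t: 16.72
ee_pos: [0.607, 0.0117, 0.129]
eef_rot: [0.847, 0.531, -0.0, -0.0]
contact_force: [-0.2, 0.3, -3.1]
width: 0.352
```

Call:
{"api": "drive_tool", "payload": {"moves": [[[0,0,-0.05,0,0,0,0],[0,0,-0.1,0,0,0,0],[0,0,-0.1,0,0,0,0]]]}}

```text
t: 16.97
ee_pos: [0.6071, 0.0117, 0.1288]
eef_rot: [0.847, 0.532, 0.0, 0.0]
contact_force: [-1.2, -0.3, 2.3]
width: 0.346
```

Call:
{"api": "drive_tool", "payload": {"moves": [[[0,0,-0.05,0,0,0,0],[0,0,-0.05,0,0,0,0],[0,0,-0.05,0,0,0,0]]]}}

```text
t: 17.22
ee_pos: [0.6071, 0.0117, 0.1287]
eef_rot: [0.847, 0.531, 0.0, 0.0]
contact_force: [-2.5, -0.3, 5.1]
width: 0.353
```

The carrier touched down at TCP z 0.1288, as predicted. I'll check its yaw against the fences.

Call:
{"api": "drive_tool", "payload": {"moves": [[[0,0,0.05,0,0,0,0],[0,0,0.05,0,0,0,0]]]}}

```text
t: 17.38
ee_pos: [0.6071, 0.0117, 0.1287]
eef_rot: [0.847, 0.531, 0.0, 0.0]
contact_force: [-2.4, -0.6, 4.8]
width: 0.351
```

```bash
python3 snap.py k side,200,100,100,90,8 top,195,95,90,90,8
```

```text
17.4833 [0.6071 0.0117 0.1288] [-2.64  0.56  5.62] [0.081 0.499 0.063] 0.35246063112273723
```

View pics/k_side.png

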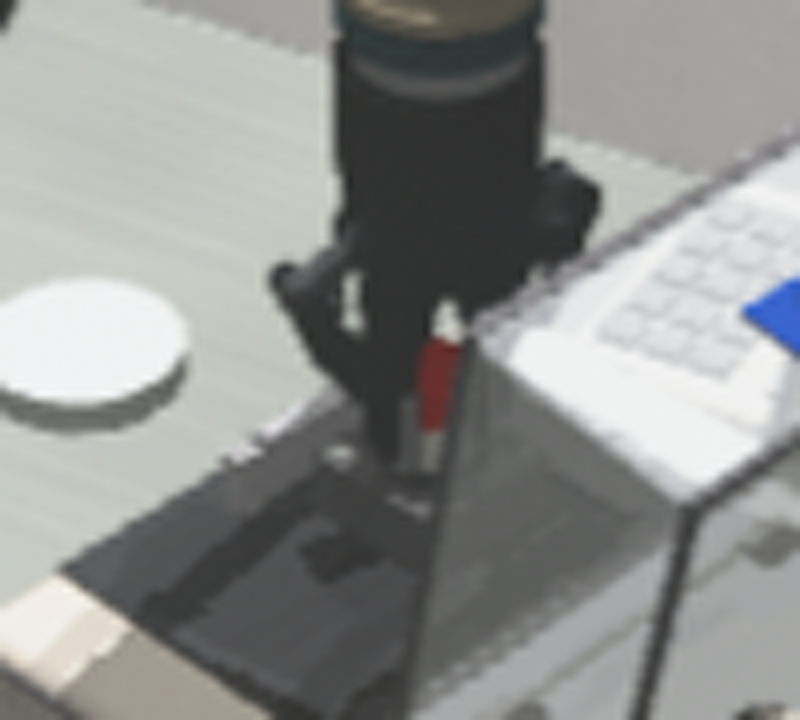

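View pics/k_top.png

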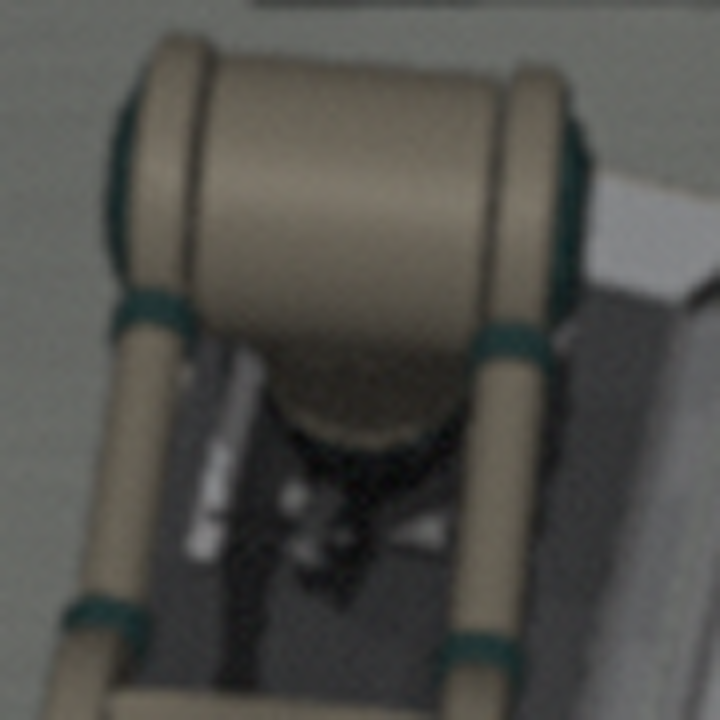

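Call:
{"api": "drive_tool", "payload": {"moves": [[[0.1,0.06,0.03,0,0,0,0],[0.3,0.18,0.05,0,0,0,0],[0.6,0.37,0.05,0,0,0,0],[1.0,0.6,0.05,0,0,0,0],[1.4,0.84,0.05,0,0,0,0],[1.7,1.03,0.05,0,0,0,0],[1.9,1.15,0.05,0,0,0,0],[2.0,1.2,0.05,0,0,0,0],[2.0,1.2,0.05,0,0,0,0]]]}}

```text
t: 18.23
ee_pos: [0.6279, 0.0242, 0.1287]
eef_rot: [0.847, 0.532, 0.0, 0.0]
contact_force: [-0.1, -1.0, 5.1]
width: 0.347
```

```bash
cat > st.py <<'E'
from bench import r
import numpy as np
s=r.state();a=np.radians(-13.98);x=np.array([np.cos(a),np.sin(a)]);y=np.array([-x[1],x[0]])
p=s["ee_pos"];f=s["contact_force"];m=s["moment"];q=s["eef_rot"]
d=np.array([.6323,.0266])-p[:2]
print("t",round(s["t"],2),"p",p.round(4),"gap_im mm",(1e3*d@x).round(1),(1e3*d@y).round(1),"F_im",(f[:2]@x).round(1),(f[:2]@y).round(1),f[2].round(1),"M_im",(m[:2]@x).round(2),(m[:2]@y).round(2),m[2].round(3),"yaw",np.degrees(2*np.arctan2(q[1],q[0])-np.pi/2).round(2),"w",round(s["width"],3))
E
python3 st.py
```

```text
t 18.23 p [0.6279 0.0242 0.1287] gap_im mm 3.7 3.4 F_im 0.2 -1.0 5.1 M_im -0.04 0.39 0.049 yaw -25.77 w 0.347
```

Call:
{"api": "drive_tool", "payload": {"moves": [[[0.1,-0.02,0,0,0,0,0],[0.2,-0.05,0,0,0,0,0],[0.25,-0.06,0,0,0,0,0],[0.25,-0.06,0,0,0,0,0]]]}}

```text
t: 18.57
ee_pos: [0.6298, 0.0239, 0.1288]
eef_rot: [0.847, 0.531, 0.0, -0.0]
contact_force: [-2.5, -0.6, 4.8]
width: 0.354
```

```bash
python3 st.py
```

```text
t 18.57 p [0.6298 0.0239 0.1288] gap_im mm 1.8 3.2 F_im -2.3 -1.2 4.8 M_im -0.01 0.45 0.029 yaw -25.79 w 0.354
```

Call:
{"api": "drive_tool", "payload": {"moves": [[[0.05,-0.01,0,0,0,0,0],[0.1,-0.02,0,0,0,0,0],[0.1,-0.02,0,0,0,0,0]]]}}

```text
t: 18.82
ee_pos: [0.6306, 0.0238, 0.1288]
eef_rot: [0.847, 0.532, 0.0, -0.001]
contact_force: [-2.5, 1.1, 4.9]
width: 0.347
```

```bash
python3 st.py
```

```text
t 18.82 p [0.6306 0.0238 0.1288] gap_im mm 1.0 3.1 F_im -2.7 0.4 4.9 M_im -0.03 0.48 0.028 yaw -25.78 w 0.347
```

Call:
{"api": "drive_tool", "payload": {"moves": [[[0.05,-0.01,0,0,0,0,0],[0.1,-0.02,0,0,0,0,0],[0.1,-0.02,0,0,0,0,0]]]}}

```text
t: 19.07
ee_pos: [0.6306, 0.0238, 0.1288]
eef_rot: [0.847, 0.532, -0.001, -0.001]
contact_force: [-5.2, 0.9, 7.0]
width: 0.353
```

```bash
python3 st.py
```

```text
t 19.07 p [0.6306 0.0238 0.1288] gap_im mm 1.0 3.2 F_im -5.3 -0.4 7.0 M_im -0.07 0.66 0.073 yaw -25.77 w 0.353
```

Call:
{"api": "drive_tool", "payload": {"moves": [[[0.05,-0.01,0,0,0,0,0],[0.1,-0.02,0,0,0,0,0],[0.1,-0.02,0,0,0,0,0]]]}}

```text
t: 19.32
ee_pos: [0.6307, 0.0237, 0.1288]
eef_rot: [0.847, 0.532, -0.001, -0.002]
contact_force: [-7.2, 1.3, 8.5]
width: 0.351
```

```bash
python3 st.py
```

```text
t 19.32 p [0.6307 0.0237 0.1288] gap_im mm 0.9 3.2 F_im -7.3 -0.4 8.5 M_im -0.02 0.97 0.099 yaw -25.76 w 0.351
```

Call:
{"api": "drive_tool", "payload": {"moves": [[[0.01,0.05,0,0,0,0,0],[0.02,0.1,0,0,0,0,0],[0.04,0.15,0,0,0,0,0],[0.04,0.15,0,0,0,0,0]]]}}

```text
t: 19.65
ee_pos: [0.6307, 0.0238, 0.1288]
eef_rot: [0.847, 0.532, -0.002, -0.001]
contact_force: [-7.7, -2.0, 8.7]
width: 0.351
```

```bash
python3 st.py
```

```text
t 19.65 p [0.6307 0.0238 0.1288] gap_im mm 0.9 3.1 F_im -7.0 -3.8 8.7 M_im -0.59 0.98 0.038 yaw -25.74 w 0.351
```

Call:
{"api": "drive_tool", "payload": {"moves": [[[0.01,0.05,0,0,0,0,0],[0.02,0.1,0,0,0,0,0],[0.02,0.1,0,0,0,0,0]]]}}

```text
t: 19.9
ee_pos: [0.6307, 0.0239, 0.1289]
eef_rot: [0.847, 0.532, -0.003, -0.0]
contact_force: [-9.0, -3.8, 9.5]
width: 0.35
```

```bash
python3 st.py
```

```text
t 19.9 p [0.6307 0.0239 0.1289] gap_im mm 0.9 3.0 F_im -7.8 -5.9 9.5 M_im -0.9 1.0 0.06 yaw -25.74 w 0.35
```

Call:
{"api": "drive_tool", "payload": {"moves": [[[-0.05,0.01,0.05,0,0,0,0],[-0.1,0.02,0.1,0,0,0,0],[-0.1,0.02,0.1,0,0,0,0]]]}}

```text
t: 20.15
ee_pos: [0.6307, 0.024, 0.1289]
eef_rot: [0.847, 0.532, -0.002, 0.0]
contact_force: [-4.0, -4.2, 3.5]
width: 0.352
```

```bash
python3 st.py
```

```text
t 20.15 p [0.6307 0.024  0.1289] gap_im mm 0.9 2.9 F_im -2.8 -5.0 3.5 M_im -0.79 0.51 0.085 yaw -25.74 w 0.352
```

Call:
{"api": "drive_tool", "payload": {"moves": [[[0.01,0.05,0,0,0,0,0],[0.02,0.1,0,0,0,0,0],[0.02,0.1,0,0,0,0,0]]]}}

```text
t: 20.4
ee_pos: [0.6308, 0.0241, 0.129]
eef_rot: [0.847, 0.532, -0.003, 0.001]
contact_force: [-5.2, -6.3, 4.7]
width: 0.352
```

```bash
python3 st.py
```

```text
t 20.4 p [0.6308 0.0241 0.129 ] gap_im mm 0.9 2.8 F_im -3.5 -7.3 4.7 M_im -1.11 0.5 0.135 yaw -25.72 w 0.352
```

Both fences are touched, but the residual positive Mz suggests a slight clockwise yaw. I'll test it with small turns.

Call:
{"api": "drive_tool", "payload": {"moves": [[[0,0,0,0,0,0.5,0],[0,0,0,0,0,1,0],[0,0,0,0,0,1,0]]]}}

```text
t: 20.65
ee_pos: [0.6307, 0.024, 0.129]
eef_rot: [0.843, 0.539, -0.003, 0.001]
contact_force: [-5.5, -6.3, 4.7]
width: 0.353
```

```bash
python3 st.py
```

```text
t 20.65 p [0.6307 0.024  0.129 ] gap_im mm 0.9 2.9 F_im -3.8 -7.4 4.7 M_im -1.22 0.51 -0.381 yaw -24.82 w 0.353
```

Call:
{"api": "drive_tool", "payload": {"moves": [[[0,0,0,0,0,0.5,0],[0,0,0,0,0,1,0],[0,0,0,0,0,1,0]]]}}

```text
t: 20.9
ee_pos: [0.6303, 0.0238, 0.129]
eef_rot: [0.838, 0.546, -0.003, 0.0]
contact_force: [-6.7, -6.4, 5.2]
width: 0.356
```

```bash
python3 st.py; python3 snap.py m side,200,100,100,90,8 top,195,95,90,90,8
```

```text
t 20.9 p [0.6303 0.0238 0.129 ] gap_im mm 1.3 3.3 F_im -5.0 -7.8 5.2 M_im -1.32 0.63 -0.539 yaw -23.85 w 0.356
21.0 [0.6303 0.0237 0.129 ] [-5.64 -6.89  4.7 ] [-1.158  0.94  -0.481] 0.35003920644204
```

View pics/m_side.png

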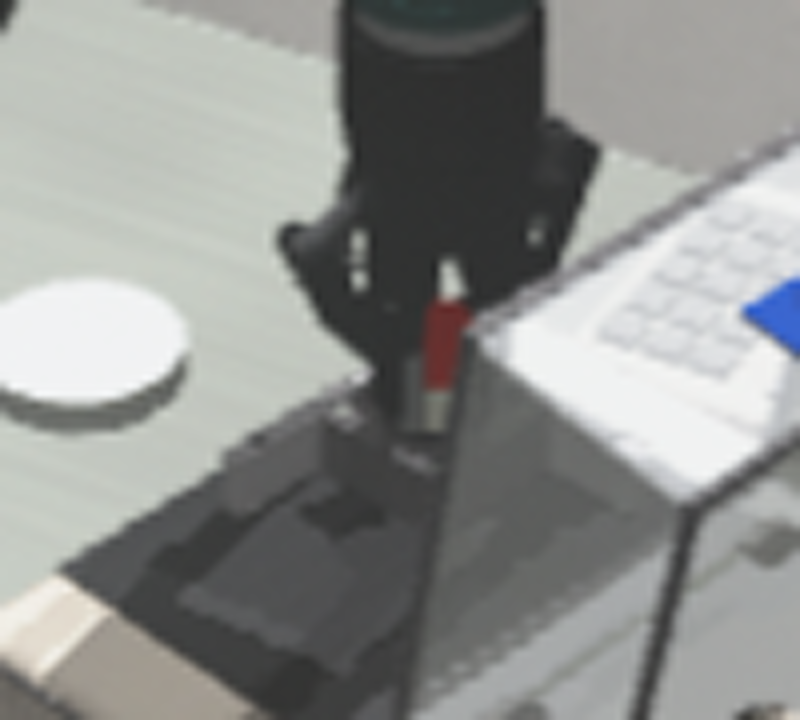

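View pics/m_top.png

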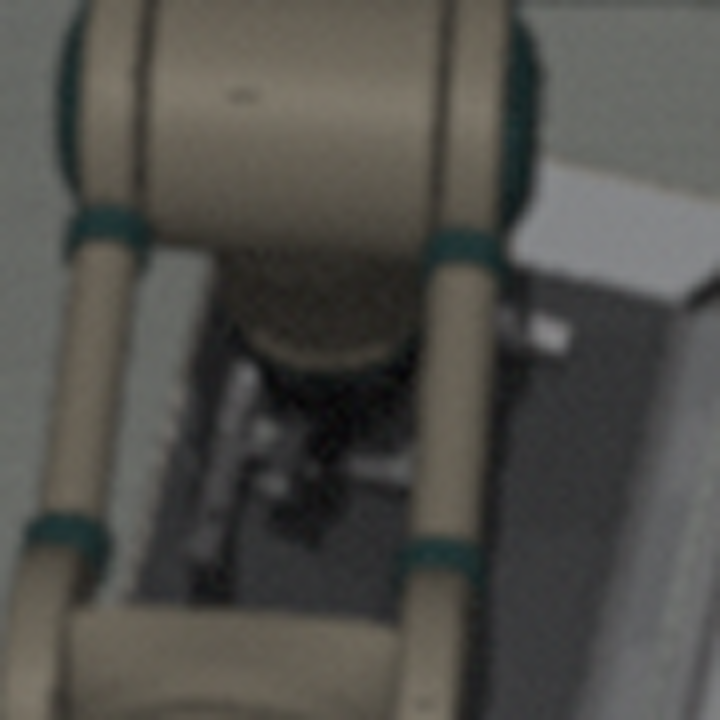

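The tool retreated and Mz swung to −0.5, so it was nearly square before. I'll turn back to just past the original yaw.

Call:
{"api": "drive_tool", "payload": {"moves": [[[0,0,0,0,0,-0.8,0],[0,0,0,0,0,-1.6,0],[0,0,0,0,0,-1.7,0],[0,0,0,0,0,-1.7,0]]]}}

```text
t: 21.33
ee_pos: [0.6303, 0.0242, 0.129]
eef_rot: [0.846, 0.534, -0.003, 0.0]
contact_force: [-6.0, -6.4, 4.4]
width: 0.351
```

```bash
python3 st.py; python3 snap.py n side,215,120,50,45,16 top,210,115,50,45,16
python3 - <<'E'
from h import *
for n,b,(u0,v0) in(("side","sidee",(215,120)),("top","tope",(210,115))):
    c=dict(np.load(f"pics/{n}n.npz"));a=np.radians(-13.98);x=np.array([np.cos(a),np.sin(a)]);y=np.array([-x[1],x[0]]);o=np.array([.67107,.04993])
    k=16;v=cv2.resize(c["color"][:,:,::-1],None,fx=k,fy=k,interpolation=cv2.INTER_CUBIC)
    v=np.clip(v.astype(float)*1.8,0,255).astype(np.uint8).copy()
    def poly(P,z,col):
        uv=project(c,np.c_[P,np.full(len(P),z)]);cv2.polylines(v,[((uv+.5)*k).round().astype(np.int32)],True,col,1)
    poly([o-.0056*x,o-.0056*x+.01*y,o-.1066*x+.01*y,o-.1066*x],.122,(0,255,0))
    poly([o-.006*y,o-.006*y+.01*x,o-.107*y+.01*x,o-.107*y],.122,(0,0,255))
    poly([o,o-.064*x,o-.064*x-.064*y,o-.064*y],.124,(255,255,0))
    poly([o,o-.064*x,o-.064*x-.064*y,o-.064*y],.094,(255,0,255))
    cv2.imwrite(f"pics/n2_{n}.png",v[v0*k:(v0+45)*k-120,u0*k:(u0+50)*k])
E
```

```text
t 21.33 p [0.6303 0.0242 0.129 ] gap_im mm 1.4 2.9 F_im -4.2 -7.7 4.4 M_im -1.13 0.7 0.07 yaw -25.46 w 0.351
21.4333 [0.6303 0.0242 0.129 ] [-6.63 -6.29  4.86] [-0.928  0.869  0.056] 0.35090050456992034
```

View pics/n2_side.png

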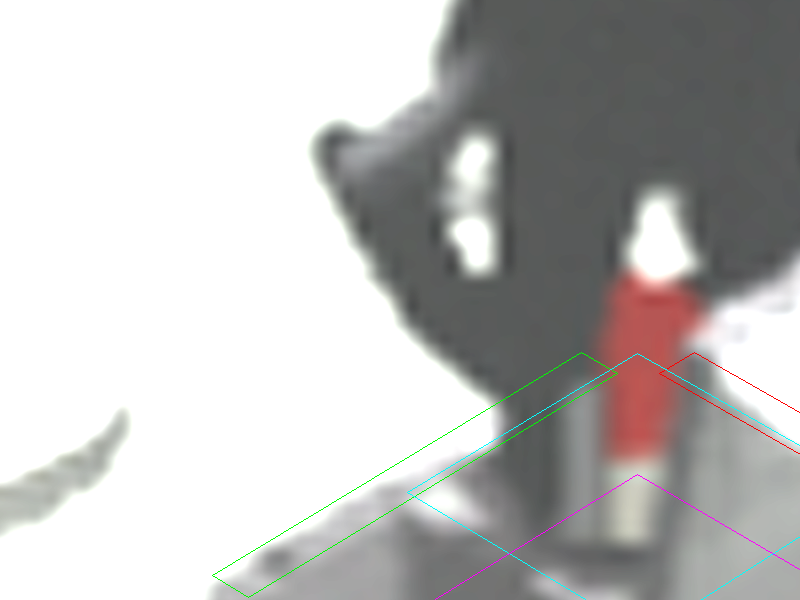

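View pics/n2_top.png

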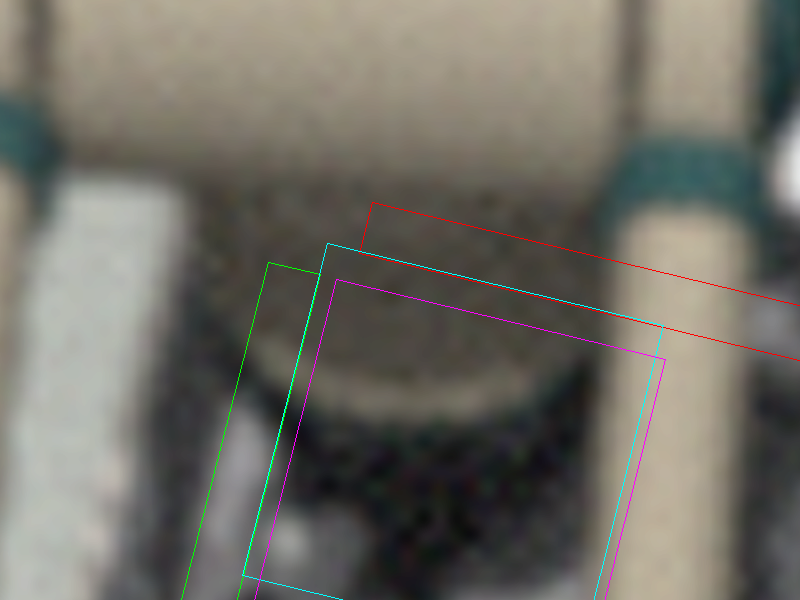

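Call:
{"api": "drive_tool", "payload": {"moves": [[[-0.02,-0.1,0,0.1,-0.15,0,0],[-0.04,-0.15,0,0.2,-0.3,0,0],[0.06,-0.18,0,0.2,-0.3,0,0],[0.16,-0.2,0,0.2,-0.3,0,0],[0.16,-0.2,0,0.2,-0.3,0,0]]]}}

```text
t: 21.85
ee_pos: [0.6308, 0.024, 0.1288]
eef_rot: [0.846, 0.534, -0.0, -0.002]
contact_force: [-8.8, -2.3, 5.2]
width: 0.35
```

```bash
python3 st.py
```

```text
t 21.85 p [0.6308 0.024  0.1288] gap_im mm 0.8 2.9 F_im -8.0 -4.4 5.2 M_im -0.78 1.09 -0.02 yaw -25.48 w 0.35
```

Call:
{"api": "drive_tool", "payload": {"moves": [[[0.01,0.05,0,0,0,0,0],[0.02,0.1,0,0,0,0,0],[0.04,0.15,0,0,0,0,0],[0.04,0.18,0,0,0,0,0],[0.04,0.18,0,0,0,0,0]]]}}

```text
t: 22.27
ee_pos: [0.6308, 0.024, 0.1288]
eef_rot: [0.846, 0.534, -0.001, -0.0]
contact_force: [-9.2, -7.1, 4.7]
width: 0.355
```

```bash
python3 st.py; python3 -c "
from bench import r
print(r.state()['eef_rot'])"
```

```text
t 22.27 p [0.6308 0.024  0.1288] gap_im mm 0.8 2.9 F_im -7.2 -9.1 4.7 M_im -1.29 1.11 -0.049 yaw -25.45 w 0.355
[ 8.45502913e-01  5.33968683e-01 -1.42170390e-03 -4.98454766e-04]
```

Both fences press back at about 7–9 N, and yaw moment is near zero. The TCP stops 2.9 mm short in y of my visual estimate, so I'll back off and re-approach to see whether that stop repeats.

Call:
{"api": "drive_tool", "payload": {"moves": [[[-0.15,-0.2,0,0,0,0,0],[-0.3,-0.4,0,0,0,0,0],[-0.5,-0.6,0,0,0,0,0],[-0.6,-0.75,0,0,0,0,0],[-0.6,-0.75,0,0,0,0,0]]]}}

```text
t: 22.68
ee_pos: [0.6288, 0.0182, 0.129]
eef_rot: [0.846, 0.534, 0.003, 0.0]
contact_force: [0.4, 0.5, -3.2]
width: 0.354
```

```bash
python3 st.py;  python3 snap.py o side,205,110,60,55,12 top,200,120,60,50,12
```

```text
t 22.68 p [0.6288 0.0182 0.129 ] gap_im mm 1.4 9.0 F_im 0.2 0.6 -3.2 M_im -0.07 -0.03 -0.042 yaw -25.49 w 0.354
22.7833 [0.6287 0.0184 0.129 ] [-0.16 -0.4  -2.65] [-0.016  0.003  0.021] 0.34956621825443823
```

View pics/o_side.png

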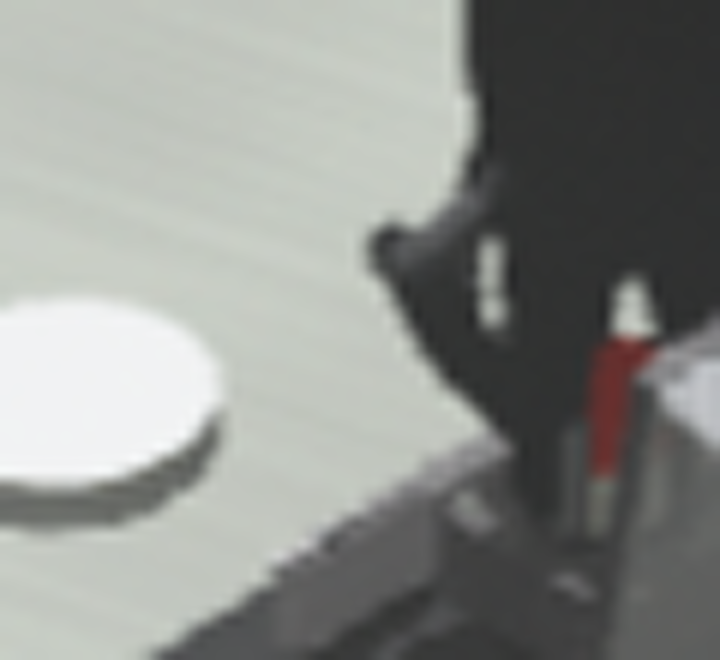

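View pics/o_top.png

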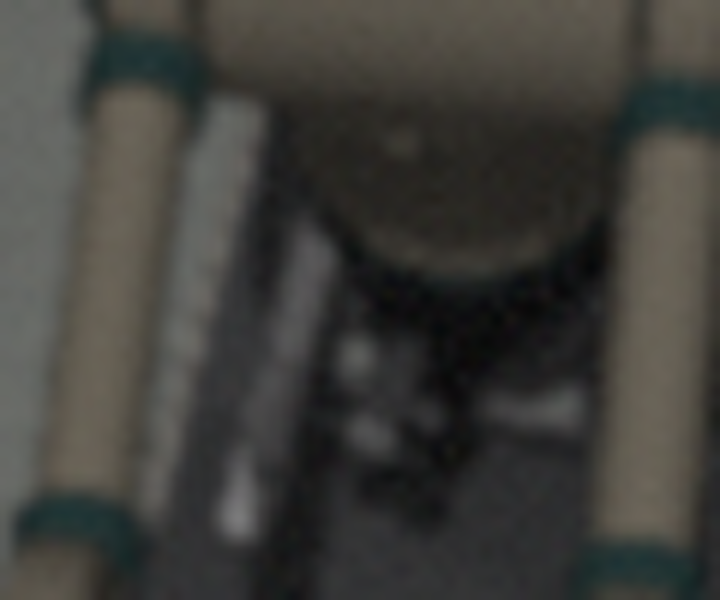

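Call:
{"api": "drive_tool", "payload": {"moves": [[[0,0,-0.05,0,0,0,0],[0,0,-0.1,0,0,0,0],[0.03,0.13,-0.1,0,0,0,0],[0.07,0.27,-0.1,0,0,0,0],[0.1,0.39,-0.1,0,0,0,0],[0.1,0.39,-0.1,0,0,0,0]]]}}

```text
t: 23.28
ee_pos: [0.6297, 0.0226, 0.1289]
eef_rot: [0.846, 0.534, 0.003, 0.0]
contact_force: [-0.4, -0.9, 0.3]
width: 0.351
```

```bash
python3 st.py
```

```text
t 23.28 p [0.6297 0.0226 0.1289] gap_im mm 1.6 4.5 F_im -0.2 -1.0 0.3 M_im -0.13 0.1 -0.011 yaw -25.47 w 0.351
```

Call:
{"api": "drive_tool", "payload": {"moves": [[[0.01,0.05,0,0,0,0,0],[0.02,0.1,0,0,0,0,0],[0.02,0.1,0,0,0,0,0]]]}}

```text
t: 23.53
ee_pos: [0.6298, 0.0234, 0.1289]
eef_rot: [0.846, 0.534, 0.003, 0.0]
contact_force: [0.4, -1.3, 2.5]
width: 0.353
```

```bash
python3 st.py
```

```text
t 23.53 p [0.6298 0.0234 0.1289] gap_im mm 1.7 3.7 F_im 0.7 -1.2 2.5 M_im -0.31 0.12 0.059 yaw -25.48 w 0.353
```

Call:
{"api": "drive_tool", "payload": {"moves": [[[0.01,0.05,0,0,0,0,0],[0.02,0.1,0,0,0,0,0],[0.02,0.1,0,0,0,0,0]]]}}

```text
t: 23.78
ee_pos: [0.6299, 0.0242, 0.1288]
eef_rot: [0.846, 0.534, 0.003, 0.0]
contact_force: [0.2, -2.1, 3.1]
width: 0.351
```

```bash
python3 st.py
```

```text
t 23.78 p [0.6299 0.0242 0.1288] gap_im mm 1.8 2.9 F_im 0.7 -2.0 3.1 M_im -0.43 0.14 0.016 yaw -25.49 w 0.351
```

Call:
{"api": "drive_tool", "payload": {"moves": [[[0.01,0.05,0,0,0,0,0],[0.02,0.1,0,0,0,0,0],[0.02,0.1,0,0,0,0,0]]]}}

```text
t: 24.03
ee_pos: [0.6299, 0.0242, 0.1288]
eef_rot: [0.846, 0.534, 0.003, 0.001]
contact_force: [-1.7, -4.8, 3.5]
width: 0.349
```

```bash
python3 st.py
```

```text
t 24.03 p [0.6299 0.0242 0.1288] gap_im mm 1.8 2.9 F_im -0.5 -5.1 3.5 M_im -0.88 0.06 -0.028 yaw -25.48 w 0.349
```

Call:
{"api": "drive_tool", "payload": {"moves": [[[0.01,0.05,0,0,0,0,0],[0.02,0.1,0,0,0,0,0],[0.02,0.1,0,0,0,0,0]]]}}

```text
t: 24.28
ee_pos: [0.6299, 0.0243, 0.1289]
eef_rot: [0.846, 0.534, 0.002, 0.001]
contact_force: [-1.0, -7.7, 3.8]
width: 0.353
```

```bash
python3 st.py
```

```text
t 24.28 p [0.6299 0.0243 0.1289] gap_im mm 1.8 2.8 F_im 0.9 -7.7 3.8 M_im -1.25 0.09 -0.077 yaw -25.48 w 0.353
```

Call:
{"api": "drive_tool", "payload": {"moves": [[[0.01,0.05,0,0,0,0,0],[0.02,0.1,0,0,0,0,0],[0.02,0.1,0,0,0,0,0]]]}}

```text
t: 24.53
ee_pos: [0.6299, 0.0243, 0.129]
eef_rot: [0.846, 0.534, 0.001, 0.002]
contact_force: [-2.6, -10.6, 5.4]
width: 0.354
```

```bash
python3 st.py
```

```text
t 24.53 p [0.6299 0.0243 0.129 ] gap_im mm 1.8 2.8 F_im -0.0 -10.9 5.4 M_im -1.57 0.08 -0.094 yaw -25.48 w 0.354
```

The left-fence stop repeats at the same place, so it is real. Final seating: ease y, push x home, then y to a moderate force.

Call:
{"api": "drive_tool", "payload": {"moves": [[[-0.03,-0.12,0,0,0,0,0],[-0.06,-0.24,0,0,0,-0.15,0],[0.04,-0.26,0,0,0,-0.15,0],[0.14,-0.29,0,0,0,-0.15,0],[0.2,-0.3,0,0,0,-0.15,0],[0.2,-0.3,0,0,0,-0.15,0]]]}}

```text
t: 25.03
ee_pos: [0.6301, 0.0242, 0.1287]
eef_rot: [0.846, 0.533, 0.001, -0.001]
contact_force: [-5.4, -4.3, 7.4]
width: 0.351
```

```bash
python3 st.py
```

```text
t 25.03 p [0.6301 0.0242 0.1287] gap_im mm 1.5 2.9 F_im -4.2 -5.5 7.4 M_im -0.86 0.72 0.082 yaw -25.61 w 0.351
```

Call:
{"api": "drive_tool", "payload": {"moves": [[[0.05,-0.01,0,0,0,0,0],[0.1,-0.02,0,0,0,0,0],[0.1,-0.02,0,0,0,0,0]]]}}

```text
t: 25.28
ee_pos: [0.6308, 0.024, 0.1287]
eef_rot: [0.846, 0.533, 0.001, -0.001]
contact_force: [-7.1, -3.8, 7.9]
width: 0.35
```

```bash
python3 st.py
```

```text
t 25.28 p [0.6308 0.024  0.1287] gap_im mm 0.9 2.9 F_im -5.9 -5.4 7.9 M_im -0.95 0.85 0.102 yaw -25.61 w 0.35
```

Call:
{"api": "drive_tool", "payload": {"moves": [[[0.05,-0.01,0.05,0,0,0,0],[0.1,-0.02,0.08,0,0,0.1,0],[0.12,0.03,0.08,0,0,0.1,0],[0.13,0.07,0.08,0,0,0.1,0],[0.13,0.07,0.08,0,0,0.1,0],[0.13,0.07,0.08,0,0,0.1,0]]]}}

```text
t: 25.78
ee_pos: [0.6308, 0.024, 0.1288]
eef_rot: [0.846, 0.534, -0.001, -0.001]
contact_force: [-7.6, -5.9, 5.8]
width: 0.349
```

```bash
python3 st.py; python3 -c "
from bench import r
print(r.state()['eef_rot'])"
```

```text
t 25.78 p [0.6308 0.024  0.1288] gap_im mm 0.9 2.9 F_im -5.9 -7.6 5.8 M_im -1.19 0.92 0.04 yaw -25.51 w 0.349
[ 0.84578214  0.53352582 -0.00087684 -0.00141736]
```

Call:
{"api": "drive_tool", "payload": {"moves": [[[0.05,-0.01,0,0,0,0,0],[0.09,-0.02,0,0,0,0,0],[0.09,-0.02,0,0,0,0,0],[0.09,-0.02,0,0,0,0,0],[0.09,-0.02,0,0,0,0,0],[0.09,-0.02,0,0,0,0,0]]]}}

```text
t: 26.28
ee_pos: [0.6308, 0.024, 0.1288]
eef_rot: [0.846, 0.534, -0.002, -0.002]
contact_force: [-9.9, -6.3, 8.0]
width: 0.352
```

```bash
python3 st.py; python3 snap.py z side,0,0,512,384,1 top,0,0,512,384,1; python3 st.py
python3 - <<'E'
from h import *
c=dict(np.load("pics/sidez.npz"));W=cloud(c);ok=c["depth"]>0
yaw=np.radians(-13.98);H=np.array([.5622,-.0952,.1165]);x=np.array([np.cos(yaw),np.sin(yaw),0]);y=np.array([-np.sin(yaw),np.cos(yaw),0])
L=np.stack([(W-H)@x,(W-H)@y,(W-H)@[0,0,1]],-1)
p=L[ok&(abs(L[...,0])<.09)&(L[...,1]<-.05)&(L[...,1]>-.13)&(L[...,2]>.02)&(L[...,2]<.17)]
for _ in range(6):
    A=np.c_[p[:,2],np.ones(len(p))];k=np.linalg.lstsq(A,p[:,1],rcond=None)[0];e=p[:,1]-A@k;p=p[abs(e)<max(.004,2*e.std())]
print("hood deg",90+np.degrees(np.arctan(-k[0])))
# block near face plane & top-face from side cam relative to fence, imager frame about corner
o=np.array([.67107,.04993,.094]);Q=np.stack([(W-o)@x,(W-o)@y,(W-o)@[0,0,1]],-1)
f=Q[ok&(abs(Q[...,0]+.064)<.008)&(Q[...,1]<-.006)&(Q[...,1]>-.05)&(Q[...,2]>.006)&(Q[...,2]<.024)]
A=np.c_[f[:,1],np.ones(len(f))];k=np.linalg.lstsq(A,f[:,0],rcond=None)[0];print("near face n",len(f),"x at mid",(k[1]-.028*k[0]).round(4),"skew deg",np.degrees(np.arctan(k[0])).round(2),"sd",(f[:,0]-A@k).std().round(4))
# left fence face + reference before
e0=dict(np.load("pics/sidee.npz"));
E
```

```text
t 26.28 p [0.6308 0.024  0.1288] gap_im mm 0.8 2.9 F_im -8.1 -8.5 8.0 M_im -1.25 1.11 -0.004 yaw -25.51 w 0.352
26.3833 [0.6308 0.024  0.1288] [-9.4  -5.09  7.49] [-0.866  1.377 -0.009] 0.3570792387484462
t 26.38 p [0.6308 0.024  0.1288] gap_im mm 0.8 2.9 F_im -7.9 -7.2 7.5 M_im -1.17 1.13 -0.009 yaw -25.51 w 0.357
hood deg 100.28485656768446
near face n 45 x at mid -0.0667 skew deg 0.17 sd 0.0018
```

View pics/z_side.png

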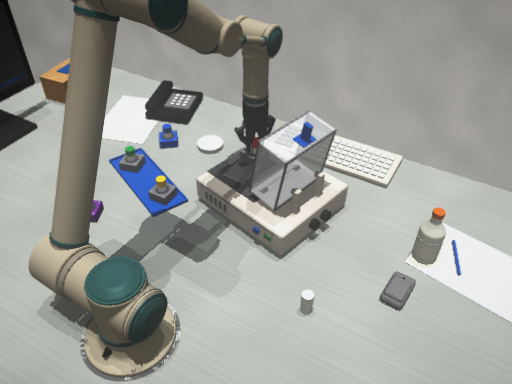

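View pics/z_top.png

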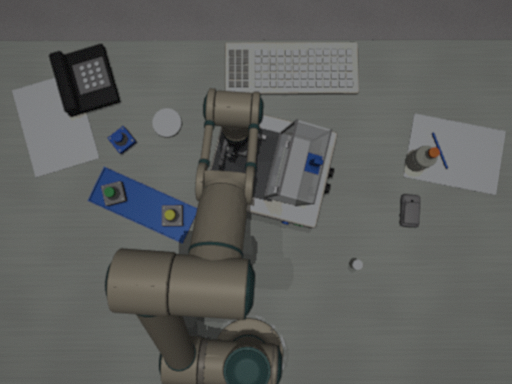

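The side view shows the carrier in the corner under the gripper at (255,140), the hood still open and the green and yellow carriers in place. Handing in.

```bash
python3 -c "
from bench import r
print(r.hand_in())"; python3 st.py
```

```text
the job is handed in; nothing more can be done
None
the job is handed in; nothing more can be done
```

I swung the hood up gently onto its bumpers and let go. Then I gripped the red-capped vial, carried its carrier upright to the stage, set it down softly and slid it into the corner. I handed in while still holding and pressing it, at about 26 s on the robot's clock.

**Checks that passed:**
- **Hood:** it read 100.3° (about 1.75 rad) in the last picture, so it had stayed open after release.
- **Seating:** each fence pressed back with about 7–8 N, with near-zero twist. The carrier's near face measured 0.2° off the fence direction, and the tool leaned under 0.4°.
- **Left fence contact:** I backed off and came in again once, and the carrier stopped at the same place.
- **Everything else:** the other carriers and bench items look unmoved in both views.

**Checks that disagreed:**
- **Stop position:** the tool stopped about 1 mm (far fence) and 3 mm (left fence) short of where the camera estimate put it. I think this is calibration error plus a small offset of the vial in the grip, because the force rise is clear.
- **Direct view:** I couldn't see the contact lines at the fences, since the gripper and hood hid them. The seating rests on force and position readings.
- **Downward press:** the carrier was still pressed onto the stage with about 11 N, its own weight included, at hand-in.

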